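# Pry up a leaning bench press and pack its front foot

## Robot

A 6-joint arm with a two-finger parallel gripper is mounted at the origin on the work surface. World frame = base frame: x ahead of the robot, y to its left, z up, the work surface at z = 0. Lengths are in m, angles in rad, forces in N, time in s.
With the tool pointing down it reaches from about 0.4 to 0.825 m from the base axis. Payload 7 kg.
Tool frame: the origin (TCP) lies at the very end of the fingers, on their centre line; the grasp point (between the pads) lies 19 mm behind it; z points along the fingers, y is the line along which they close (so a half turn about z gives the same grasp; the last joint's range is limited). The gripper opens to 88 mm and grips with 3 to 60 N. Pads are 19 mm wide; open, the fingers measure 130 mm over their backs; the gripper's body (78 mm by 193 mm) begins 47 mm behind the grasp point.
Start: joints at [1.456, 0.359, 0.012, 0, -1.224, -0.288], TCP at [0.265, 0.621, 0.227] pointing down, gripper open.
Joint ranges: [-3.07, 3.07], [-1.43, 2.12], [-1.02, 1.25], [-3.03, 1.67], [-3.05, -0], [-3.03, 3.03]. Speed limits (rad/s): [2.39, 2.39, 3.01, 3.14, 3.14, 3.14].

## Interface

Orientations are given as [roll, pitch, yaw] about the fixed x, y, z axes, in that order (R = Rz(yaw) Ry(pitch) Rx(roll)).
In Python, from station import arm, vision gives the robot as it stands. The module is installed in compiled form; this text tells all that it offers.
- The arm moves only by the tool jog_arm, never from a script. Its argument "steps" is a list that holds one entry, the list of rows, each a list of 7 numbers: the closure in counts, from 0 (fully open) to 255 (shut), then the shift along the tool's x, y, z scaled (see below), then the turn, a rotation vector about the tool's x, y, z scaled (see below). In form: [[[grip, dx, dy, dz, rx, ry, rz], ...]]. A call has 1 to 8 rows; each row is the pose to reach, as a shift and turn from the pose commanded when the call began, along the tool's axes at that moment; what a row does not reach only later rows make up. The controller multiplies each number of a shift by 250 mm and each number of a turn by 45 degrees. A row lasts 1/10 s, in which the tool goes at most 50 mm and 8.59 degrees, less where a joint would pass 70% of its speed; a pose out of reach is approached as far as the arm can. A call with a number of a shift or a turn outside -1 to 1 is refused whole. A call with a gripper value outside its range is refused whole. The fingers move at their own pace and stop on an object; "newtons" is the grip in N (left out, the last holds). Time passes only in rows, so rows that repeat a pose let the fingers close. It gives the time, the measured TCP pose, the force, the opening and the grip force at its end, in the units of the state.
- arm.get_state(): the state, without advancing time (a new reading comes with each control period).
- vision.grab_frame(name): name is "side" or "top"; returns a dict with "color" (384x512x3 uint8, red, green, blue), "vfov" (degrees; the focal length in pixels is half the picture's height over the tangent of half this angle, whatever the lens; pixels are square), "cx", "cy" (the principal point, pixels), "extrinsics" (4x4, takes a point from world to camera coordinates). Camera axes: x right, y down, z forward; pixel columns grow to the right and rows downward; lengths in m; the calibration is good to about 2 mm. A picture is of the moment at which its call begins. There is no depth.
- arm.job_done(): hands the job in; it is judged then, once.
The state is a dict: "t": time; "q": joint angles; "qd": joint speeds; "joint_efforts": joint torques, N m; "eef_pos": TCP position; "ee_rot": TCP orientation; "force": force on the tool from outside, world axes, zero at the start; "moment": the same for the moment, N m; "width": finger opening in m; "gripper_force": force on a finger pad.
Only numpy, scipy, OpenCV 4.12 (cv2) and the standard library are available. Lean on these libraries where they do the work, as an engineer would, in place of code of your own. Each camera call takes 0.05 s, during which the arm holds its last target. There are 200 camera calls.

## Task

The bench press leans nose-down because the pad under its single front foot is lost: set the fulcrum block close up to the base's front edge, beside the foot, and with the pry bar over it lever the front up until the bar's handle lies down on the bench, where the heavy bar holds the press by its own weight. While it is held up, slip the steel packing plate in from the front, squarely under the whole of that foot, then let the press down so that it stands level on the plate, and lay the bar flat on the bench clear of the press and the block. Do not shove the press out of its place, and leave the jar, the tweezer block, the sleeve stand and the green barrel half where they are.

Things in the scene. Friction and masses are not known exactly. Their poses are not given: they have to be found in the camera images.
- press: Cast-iron hand lever press, loose, about 4.5 kg. Base plate 210 mm front to back, 170 mm wide, 16 mm thick; column behind; head from 210 to 300 mm over the bench, its front 35 mm behind the base's front edge; square ram 135 to 360 mm over the bench; long chrome handle at the +y side of the head, rising to 530 mm. Origin on the bench under the base's middle; x to its back, y along its front.
- front_edge (a point): Middle of the press base's lower front edge, about 19 mm over the bench while it leans. x to the press's back (-x out of its front), y along the edge, z square to the base plate. The base is flat beneath and open both sides of the middle foot, so a toe fits under. Some 13 to 19 N up at the edge tips the press about its two rear feet, which stand on 6 mm rubber pads 187 mm (centre) behind the edge.
- front_foot (a point): Centre of the underside of the single cast front foot (32 mm along x, 30 mm along y, 20 mm high), 28 mm behind the front edge, mid-width. Axes as front_edge. At the start it stands bare on the bench and the press leans forward 0.037 rad; the press is level when this foot stands 6 mm up, on the plate.
- fulcrum: Fulcrum block: steel, loose, 0.25 kg, a foot 40 mm (x) by 36 mm (y) and 14 mm high with a half-round ridge of 10 mm radius along y on the middle of its top. Origin at the centre of its underside. It starts out before the press, to one side or the other of the front foot, too far off to lever with; the sleeve stand is on the other side. It can be gripped across its 36 mm (y) or slid along the bench.
- crest (a point): Middle of the top of the fulcrum block's ridge, 24 mm over the bench; y along the ridge. At the start 90 to 120 mm before the press's front edge and about 63 mm beside the front foot's middle line. For levering, the ridge should stand parallel to the edge and 32 to 40 mm before it; farther off, the bar's weight will not hold the press.
- bar: Steel pry bar, 0.95 kg, 400 mm long, lying flat at the start; origin at the middle of its underside, x towards the toe. Its underside is straight. Centre of mass 7 mm behind the middle. Laid over the block with the toe 10 to 20 mm under the edge and the handle end down on the bench, its weight alone holds the press up; raise the handle to let the press down.
- bar_mid (a point): Middle of the pry bar, 9 mm above its underside. x along the bar towards the toe, z up. Square shank 18 mm wide (y) and 18 mm high from 200 mm behind this point (the handle end) to 100 mm ahead; then a flat blade 30 mm wide and 9 mm thick to the toe 200 mm ahead, its top bevelled over the last 45 mm down to a 4 mm thick toe. Underside flush all along.
- bar_toe (a point): Middle of the pry bar's toe edge, 200 mm ahead of bar_mid, 2 mm above the underside. Axes as bar_mid.
- bar_end (a point): Middle of the pry bar's handle end, 200 mm behind bar_mid, 9 mm above the underside. Axes as bar_mid.
- plate: Steel packing plate, 6 mm thick, 120 mm long, 0.18 kg, loose, flat on the bench. Origin at the middle of its underside, x along it towards the nose. Nose half (4 to 60 mm ahead of the origin) 44 mm wide; then a stem 24 mm wide to 60 mm behind, ending in a turned-up tab.
- plate_mid (a point): Middle of the packing plate's length, 3 mm above its underside. Axes as the plate.
- plate_nose (a point): Middle of the packing plate's nose end, the end that goes under the foot, 60 mm ahead of plate_mid. Axes as the plate.
- plate_tab (a point): Turned-up tab at the tail of the packing plate: 24 mm wide (y), 6 mm thick (x), top 28 mm above the plate's underside. This point lies 57 mm behind plate_mid, 14 mm above the underside. Stem and tab can be gripped together across their 24 mm width.
- jar: Round glass jar with a cork bottom, 62 mm diameter, 74 mm tall; origin at the centre of its underside. Bystander.
- tweezers: Steel tweezer block, 34 mm (x) by 64 mm (y) by 36 mm high, with two tweezers standing up to 112 mm; origin at the centre of its underside. Bystander.
- sleeves: Aluminium stand 40 mm (x) by 36 mm (y) by 22 mm high with three silvery lead sleeves of 8 mm diameter standing up to 40 mm; origin at the centre of its underside. Bystander in front of the press.
- barrel: Green plastic pencil barrel half, a trough 92 mm long (x), 12 mm wide, 7 mm high; origin at the centre of its underside. Bystander.
Mind the look-alikes: they are no part of the job. Leave any blue look-alike of the plate alone. Of the things that look like the fulcrum, take the one that is farthest to the robot's left at the start.

How it is judged:
On the way, in this order (a step that is already met when the one before it is completed fails the run):
1. the press is levered up: front foot over 8 mm off the bench, the bar's toe under the edge, the bar bearing on the press and on the block (ridge within 60 mm of the edge), handle end down (height (world z) of front_foot above 0.008 m and contact force between bar and fulcrum above 4 N and contact force between bar and press above 4 N and x of bar_toe in the frame of front_edge above 0 m and height (world z) of bar_end below 0.018 m and x of crest in the frame of front_edge above -0.06 m), for 0.2 s.
2. the packing plate lies under the front foot while the bar still holds the press up (x of plate_nose in the frame of front_foot above 0.01 m and y of plate_nose in the frame of front_foot between -0.014 and 0.014 m and angle between the x axis of plate_mid and the x axis of front_foot, either way round below 0.25 rad and x of plate_tab in the frame of front_edge below 0 m and contact force between bar and press above 4 N and height (world z) of front_foot above 0.007 m), for 0.2 s.
At the end, for the whole second after the job is handed in: Press still and level (0.012 rad) on the plate, whose nose is 10 mm or more past the foot's centre, within 14 mm of it sideways and square to it (0.25 rad), its tab out in front; bar flat and still on the bench, off press, block and plate, its toe over 30 mm from the edge's middle (x of plate_nose in the frame of front_foot above 0.01 m and y of plate_nose in the frame of front_foot between -0.014 and 0.014 m and angle between the x axis of plate_mid and the x axis of front_foot, either way round below 0.25 rad and x of plate_tab in the frame of front_edge below 0 m and contact force between press and plate above 4 N and angle between front_foot's own z axis and vertical below 0.012 rad and linear speed of each of press, bar below 0.01 m/s and contact force between bar and press below 0.1 N and contact force between bar and fulcrum below 0.1 N and contact force between bar and plate below 0.1 N and height (world z) of bar_mid below 0.014 m and angle between bar_mid's own z axis and vertical below 0.03 rad and horizontal distance between bar_toe and front_edge above 0.03 m); the robot touches nothing.
It fails at once if the glass jar is moved more than 20 mm (distance of jar from where it was at the start of the episode above 0.02 m).
It fails at once if the tweezer block is moved more than 20 mm (distance of tweezers from where it was at the start of the episode above 0.02 m).
It fails at once if the sleeve stand is moved more than 20 mm (distance of sleeves from where it was at the start of the episode above 0.02 m).
It fails at once if the barrel half is moved more than 20 mm (distance of barrel from where it was at the start of the episode above 0.02 m).
It fails at once if the press is shoved more than 25 mm out of its place (distance of front_foot from where it was at the start of the episode above 0.025 m).
It also fails if it takes over 70 s, if anything falls off the work surface, if the arm or the gripper's body presses on something with over 40 N, if the wrist force passes 120 N, or if a joint passes its speed limit or range.

## Working session

There is one attempt and no reset: what is moved stays moved. The work goes in short steps, Python scripts to look and compute and a tool call to move; the robot and the scene stay as the last step left them, time stands still between calls to the robot, and variables do not carry over. Pictures are saved under pics/ and viewed, at most 10 in all, crops included, and the job is handed in when it is done.

Besides the shell and the picture viewer there is one more tool, called after ">>>" by a JSON object that holds its "api" and its "payload". jog_arm: Moves the arm, as the interface text tells. Its arguments: {"type":"object","properties":{"steps":{"type":"array","items":{"type":"array","items":{"type":"array","items":{"type":"number"}}}},"newtons":{"type":"number"}},"required":["steps"]}

```bash
mkdir -p pics
cat > h.py <<'E'
import numpy as np, cv2
from scipy.spatial.transform import Rotation as R
from station import arm, vision
def grab(n):
    f=vision.grab_frame(n); return f
def K(f):
    h=f["color"].shape[0]; return h/2/np.tan(np.radians(f["vfov"])/2)
def ray(f,u,v):
    E=np.array(f["extrinsics"]); d=np.array([(u-f["cx"])/K(f),(v-f["cy"])/K(f),1.]); 
    return -E[:3,:3].T@E[:3,3], E[:3,:3].T@d
def onz(f,u,v,z):
    c,d=ray(f,u,v); return c+d*(z-c[2])/d[2]
def proj(f,p):
    E=np.array(f["extrinsics"]); q=E[:3,:3]@np.array(p)+E[:3,3]; return q[:2]/q[2]*K(f)+[f["cx"],f["cy"]]
def save(f,n,box=None,s=1):
    im=f["color"][:,:,::-1]
    if box: im=im[box[1]:box[3],box[0]:box[2]]
    cv2.imwrite("pics/"+n,cv2.resize(im,None,fx=s,fy=s,interpolation=cv2.INTER_CUBIC))
E
python3 - <<'E'
from h import *
import pickle
fs={n:grab(n) for n in("top","side")}
pickle.dump(fs,open("f0.pkl","wb"))
for n in fs: save(fs[n],n+"0.png",None,1.5); c,d=ray(fs[n],256,192); print(n,c,d,fs[n]["vfov"],fs[n]["cx"],fs[n]["cy"])
s=arm.get_state(); print(s)
E
```

```text
top [0.39538111 0.03946266 0.98565203] [ 0.16796333 -0.00635492 -0.98580874] 49.097247655452485 253.3452102339916 189.65740096096533
side [ 0.11929583 -0.83569192  0.77084186] [ 0.36599713  0.72508298 -0.58355754] 43.4812383819737 248.99129494841424 189.5104175369626
{'t': 0.1, 'q': array([ 1.45610875e+00,  3.59335947e-01,  1.11764289e-02, -3.15885965e-04,
       -1.22407511e+00, -2.88087380e-01]), 'qd': array([-0.00055369, -0.00245704,  0.00184381,  0.00080085, -0.00063375,
       -0.00103702]), 'joint_efforts': array([-1.30769084e-03, -5.84164345e+01,  2.93754601e+01,  7.01552063e+00,
        1.02428271e-02, -4.98003226e-05]), 'eef_pos': array([0.26444294, 0.62058991, 0.22571295]), 'ee_rot': array([ 3.14012924e+00, -1.23957182e-04, -4.02882419e-01]), 'force': array([ 0.4954226, -0.5554329,  0.2839557]), 'moment': array([ 0.05028069, -0.01078748, -0.05521776]), 'gripper_force': 0.0, 'width': 0.08761832227943389}
```

View pics/top0.png

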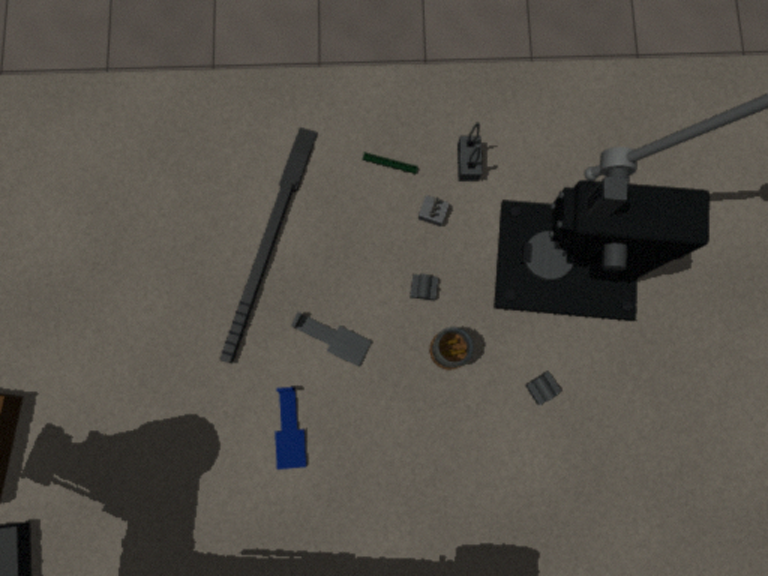

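View pics/side0.png

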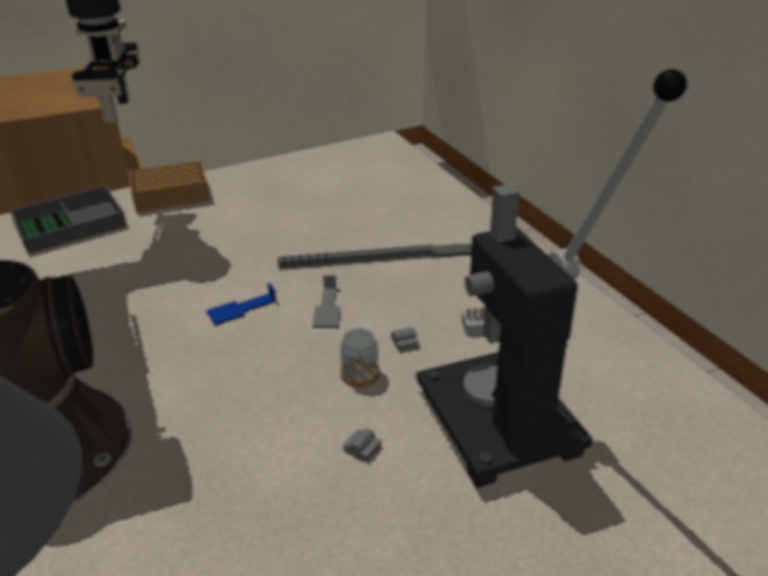

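The top view has +x up and +y left. Fulcrum look-alikes, in 768-wide top pixels:
- (425,287): ridged block.
- (543,388): ridged block.
- (434,210): sleeve stand.

The leftmost ridged block is (425,287), so I take that one. For the plate, grey is at (335,340) and the blue look-alike at (290,430). Next I check with a crop.

Run:
```python
from h import *
import pickle
fs=pickle.load(open("f0.pkl","rb")); f=fs["top"]
im=f["color"][80:270,140:430]
im=np.clip(im.astype(float)*1.8,0,255).astype(np.uint8)
g=cv2.resize(im[:,:,::-1],None,fx=2.75,fy=2.75,interpolation=cv2.INTER_CUBIC)
for i in range(0,290,20):
    cv2.putText(g,str(140+i),(int(i*2.75),8),0,.3,(0,0,255)); cv2.line(g,(int(i*2.75),10),(int(i*2.75),14),(0,0,255))
for i in range(0,190,20): cv2.putText(g,str(80+i),(0,int(i*2.75)+4),0,.3,(0,0,255))
cv2.imwrite("pics/crop1.png",g)
hsv=cv2.cvtColor(f["color"],cv2.COLOR_RGB2HSV)
# bench is warm; grey metal: low R-B
d=f["color"].astype(int); m=((d[:,:,0]-d[:,:,2])<8).astype(np.uint8); m[:60]=0; m[262:]=0
m=cv2.morphologyEx(m,cv2.MORPH_OPEN,np.ones((2,2)))
cs,_=cv2.findContours(m,cv2.RETR_EXTERNAL,cv2.CHAIN_APPROX_NONE)
for c in cs:
    if cv2.contourArea(c)>60:
        r=cv2.minAreaRect(c); z=0.012
        b=np.array([onz(f,u+0,v+0,z)[:2] for u,v in cv2.boxPoints(r)])
        print(np.round(r[0],1),np.round(r[1],1),round(r[2],1),"ctr",b.mean(0).round(3),"corners",b.round(3).tolist())
```

```text
[362.5 255.5] [13. 23.] 90.0 ctr [ 0.408 -0.206] corners [[0.423, -0.181], [0.422, -0.234], [0.392, -0.231], [0.394, -0.179]]
[305.5 232. ] [26. 31.] 90.0 ctr [ 0.465 -0.079] corners [[0.496, -0.044], [0.494, -0.116], [0.434, -0.113], [0.436, -0.042]]
[220.8 224.9] [53.2 19.7] 26.6 ctr [0.486 0.117] corners [[0.495, 0.182], [0.536, 0.162], [0.477, 0.052], [0.437, 0.073]]
[284. 192.] [16. 18.] 90.0 ctr [ 0.56  -0.033] corners [[0.579, -0.012], [0.578, -0.054], [0.54, -0.053], [0.541, -0.011]]
[290.7 141.6] [19.3 17.1] 18.4 ctr [ 0.682 -0.053] corners [[0.67, -0.024], [0.71, -0.039], [0.694, -0.082], [0.654, -0.067]]
[261.  109.5] [37.6  6. ] 14.5 ctr [0.765 0.016] corners [[0.771, 0.062], [0.785, 0.058], [0.759, -0.03], [0.744, -0.026]]
[315. 106.] [30. 18.] 90.0 ctr [ 0.77  -0.116] corners [[0.809, -0.096], [0.808, -0.14], [0.731, -0.136], [0.732, -0.092]]
[178.9 164.4] [ 13.8 164.4] 20.0 ctr [0.639 0.213] corners [[0.457, 0.294], [0.832, 0.163], [0.819, 0.131], [0.446, 0.263]]
[427.2 152.8] [113.6 216.5] 70.9 ctr [ 0.649 -0.38 ] corners [[0.698, -0.091], [0.867, -0.606], [0.593, -0.658], [0.44, -0.165]]
```

View pics/crop1.png

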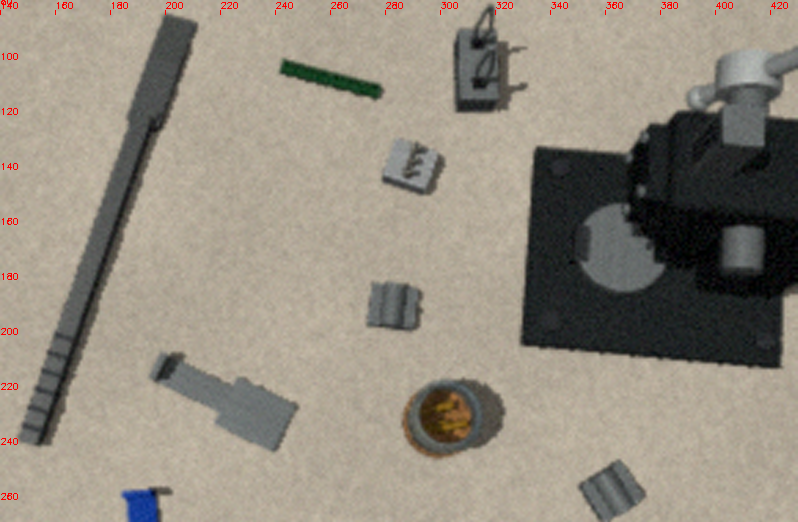

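The crop shows the chosen block at (283,191), ridge across its top, yaw near zero. The sleeve stand is at (291,141) and the jar at (302,231). The bar's toe points up, at about (206,87), with the handle end at (153,241). The plate's tab is at (199,214) and its nose at (244,235). The press's front edge runs from (335,134) to (330,205).

Run:
```python
from h import *
import pickle
f=pickle.load(open("f0.pkl","rb"))["top"]
P=lambda U,V,z: onz(f,140+U/2.75-.3,80+V/2.75-.3,z)
def pr(n,p): print(n,np.round(p,4))
a,b=P(537,148,.035),P(522,345,.035); pr("edge far",a);pr("edge near",b);pr("mid",(a+b)/2); e=(a-b)[:2]; print("len",np.linalg.norm(e),"yaw y-axis",np.arctan2(e[1],e[0]))
pr("fulc tl",P(372,283,.014));pr("fulc tr",P(420,284,.014));pr("bl",P(367,325,.0));pr("br",P(417,329,.0)); 
pr("ridge far",P(397,283,.024));pr("ridge near",P(394,319,.024))
h=(P(26,437,.018)+P(49,440,.018))/2; t=(P(165,16,.004)+P(198,24,.004))/2
pr("handle",h);pr("toe",t);d=(t-h)[:2];print(np.linalg.norm(d),np.arctan2(d[1],d[0])); pr("mid",(h+t)/2)
n=(P(298,402,.006)+P(276,450,.006))/2; tb=P(166,378,.006); tt=P(168,357,.028); pr("nose",n);pr("tabbase",tb);pr("tabtop",tt); d=(n-tb)[:2];print(np.linalg.norm(d),np.arctan2(d[1],d[0]))
pr("jar top",P(445,417,.074)); pr("jar bottom left", P(403,425,0)); pr("sleeve",P(410,165,.022));
```

```text
edge far [ 0.6918 -0.1559  0.035 ]
edge near [ 0.5225 -0.1334  0.035 ]
mid [ 0.6071 -0.1446  0.035 ]
len 0.1707686332299427 yaw y-axis -0.13221382130329631
fulc tl [ 0.5822 -0.012   0.014 ]
fulc tr [ 0.5802 -0.0531  0.014 ]
bl [ 0.5481 -0.0072  0.    ]
br [ 0.5435 -0.0501  0.    ]
ridge far [ 0.5797 -0.0327  0.024 ]
ridge near [ 0.5489 -0.029   0.024 ]
handle [0.4569 0.2714 0.018 ]
toe [0.83   0.1507 0.004 ]
0.3921538970784546 -0.3128996073598156
mid [0.6434 0.2111 0.011 ]
nose [0.4627 0.0635 0.006 ]
tabbase [0.5061 0.1656 0.006 ]
tabtop [0.5211 0.1611 0.028 ]
0.11092171429754312 -1.9720569740973324
jar top [ 0.4618 -0.0625  0.074 ]
jar bottom left [ 0.4614 -0.0348  0.    ]
sleeve [ 0.6836 -0.048   0.022 ]
```

```bash
cat >> h.py <<'E'
M=np.array([.6071,-.1446]); PY=-.132
n=np.array([-np.sin(PY),np.cos(PY)]); ey=np.array([np.cos(PY),np.sin(PY)])
def W(out,al): return M+out*n+al*ey           # press frame -> world
def Pf(p): d=np.asarray(p)[:2]-M; return np.round([d@n,d@ey],4)
YG=PY-np.pi/2                                   # tool yaw with tool x into the press
def down(yaw,pitch=0): # pitch>0: tool x points down by pitch
    return R.from_euler("xyz",[np.pi,pitch,yaw])
def cmd(p0,r0,p,r):
    s=r0.inv().apply(np.asarray(p)-p0)/.25; t=(r0.inv()*r).as_rotvec()/(np.pi/4)
    return np.round(np.r_[s,t],3)
def plan(*targets,start=None):
    if start is None: s=arm.get_state(); p,r=np.array(s["eef_pos"]),R.from_euler("xyz",s["ee_rot"])
    else: p,r=start
    for (tp,tr) in targets:
        c=cmd(p,r,tp,tr); k=max(np.linalg.norm(c[:3])*.25/.05,np.linalg.norm(c[3:])*45/8.59)
        print(c.tolist(),"rows>=%.1f"%k); p,r=np.array(tp),tr
E
python3 - <<'E'
from h import *
y=down(PY); 
a=W(.168,-.060)
s=arm.get_state();p0=np.array(s["eef_pos"]);r0=R.from_euler("xyz",s["ee_rot"])
b=np.r_[a,.2]
plan((p0+(b-p0)/3,r0),(p0+(b-p0)*2/3,r0),(b,y),(np.r_[a,.03],y))
print(a, Pf([.5635,-.031]),Pf([.4615,-.0645]))
E
```

```text
[0.683, 0.565, 0.035, 0.0, 0.0, 0.0] rows>=4.4
[0.683, 0.565, 0.035, 0.0, 0.0, 0.0] rows>=4.4
[0.683, 0.565, 0.035, 0.002, 0.0, -0.345] rows>=4.4
[0.0, -0.0, 0.68, 0.0, 0.0, 0.0] rows>=3.4
[0.56973362 0.02983553] [ 0.1069 -0.0582] [ 0.0602 -0.1549]
```

>>> {"api": "jog_arm", "payload": {"steps": [[[255,0.683,0.565,0.035,0,0,0],[255,0.683,0.565,0.035,0,0,0],[255,0.683,0.565,0.035,0,0,0],[255,0.683,0.565,0.035,0,0,0],[255,0.683,0.565,0.035,0,0,0]]], "newtons": 40}}

```text
t: 0.6
eef_pos: [0.3671, 0.4204, 0.2176]
ee_rot: [3.141, 0.0, -0.405]
force: [0.5, 0.5, -0.4]
width: 0.0528
gripper_force: 0.0
```

>>> {"api": "jog_arm", "payload": {"steps": [[[255,0.683,0.565,0.035,0,0,0],[255,0.683,0.565,0.035,0,0,0],[255,0.683,0.565,0.035,0,0,0],[255,0.683,0.565,0.035,0,0,0],[255,0.683,0.565,0.035,0,0,0]]]}}

```text
t: 1.1
eef_pos: [0.4686, 0.2238, 0.2087]
ee_rot: [3.141, 0.0, -0.405]
force: [0.3, 0.3, -0.2]
width: 0.0135
gripper_force: 0.0
```

>>> {"api": "jog_arm", "payload": {"steps": [[[255,0.683,0.565,0.035,0.002,0,-0.345],[255,0.683,0.565,0.035,0.002,0,-0.345],[255,0.683,0.565,0.035,0.002,0,-0.345],[255,0.683,0.565,0.035,0.002,0,-0.345],[255,0.683,0.565,0.035,0.002,0,-0.345],[255,0.683,0.565,0.035,0.002,0,-0.345],[255,0.683,0.565,0.035,0.002,0,-0.345]]]}}

```text
t: 1.8
eef_pos: [0.5696, 0.0295, 0.1997]
ee_rot: [-3.14, 0.001, -0.134]
force: [0.4, 0.8, -0.1]
width: 0.0005
gripper_force: 0.0
```

Run:
```python
from h import *
y=down(PY)
plan((np.r_[W(.168,-.059),.005],y),(np.r_[W(.090,-.059),.005],y))
f=grab("top");cv2.imwrite("pics/x.png",f["color"])
```

```text
[0.005, -0.001, 0.779, -0.001, 0.001, -0.003] rows>=3.9
[-0.0, 0.312, 0.0, 0.0, 0.0, 0.0] rows>=1.6
```

>>> {"api": "jog_arm", "payload": {"steps": [[[255,0.005,-0.001,0.5,0,0,-0.003],[255,0.005,-0.001,0.5,0,0,-0.003],[255,0.005,-0.001,0.5,0,0,-0.003],[255,0.005,-0.001,0.7,0,0,-0.003],[255,0.005,-0.001,0.775,0,0,-0.003],[255,0.005,-0.001,0.775,0,0,-0.003]]]}}

```text
t: 2.45
eef_pos: [0.5685, 0.0312, 0.0037]
ee_rot: [3.141, 0.005, -0.128]
force: [0.3, 0.4, 0.8]
width: 0.0004
gripper_force: 0.0
```

>>> {"api": "jog_arm", "payload": {"steps": [[[255,0,0.06,0,0,0,0],[255,0,0.1,0,0,0,0],[255,0,0.14,0,0,0,0],[255,0,0.18,0,0,0,0],[255,0,0.22,0,0,0,0],[255,0,0.26,0,0,0,0],[255,0,0.29,0,0,0,0],[255,0,0.312,0,0,0,0]]]}}

```text
t: 3.25
eef_pos: [0.5609, -0.0475, 0.0065]
ee_rot: [-3.14, -0.0, -0.13]
force: [0.2, 1.6, 0.7]
width: 0.0004
gripper_force: 0.9
```

Run:
```python
from h import *
s=arm.get_state();print(s["eef_pos"],s["force"],Pf(s["eef_pos"]))
f=grab("side");g=f["color"][170:340,190:400]; g=np.clip(g*1.6,0,255).astype(np.uint8)
cv2.imwrite("pics/s1.png",cv2.resize(g[:,:,::-1],None,fx=3.5,fy=3.5,interpolation=cv2.INTER_CUBIC))
print([proj(f,np.r_[W(.036,-.059+d),.024]) for d in(-.018,.018)])
```

```text
[ 0.5609364  -0.04748235  0.00649575] [0.20455684 1.58921585 0.67290589] [ 0.0902 -0.0585]
[array([273.24882809, 240.53866833]), array([287.57457892, 237.11584296])]
```

View pics/s1.png

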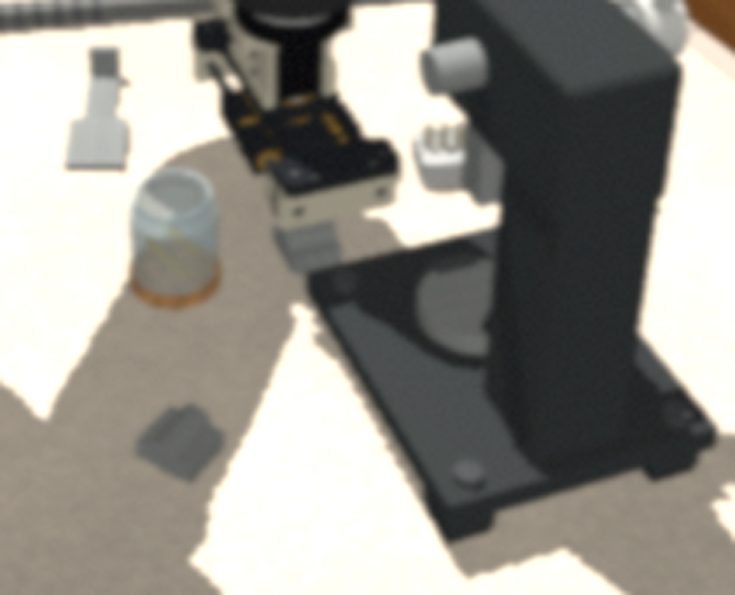

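The side view shows the block at crop (308,245), close in front of the base's near front corner. I back off and measure it from the top.

>>> {"api": "jog_arm", "payload": {"steps": [[[255,0,-0.06,0,0,0,0],[255,0,-0.12,-0.2,0,0,0],[255,0,-0.3,-0.35,0,0,0],[255,0,-0.5,-0.4,0,0,0],[255,0,-0.6,-0.4,0,0,0],[120,0,-0.7,-0.4,0,0,0]]]}}

```text
t: 3.9
eef_pos: [0.5841, 0.1301, 0.1079]
ee_rot: [-3.139, -0.002, -0.128]
force: [0.8, -0.6, -0.6]
width: 0.0043
gripper_force: 0.0
```

Run:
```python
from h import *
s=arm.get_state();print(s["eef_pos"])
f=grab("top");import pickle;pickle.dump(f,open("f1.pkl","wb"))
g=f["color"][120:240,270:420]; g=np.clip(g*1.0,0,255).astype(np.uint8); g=cv2.convertScaleAbs(g,alpha=1.7)
g=cv2.resize(g[:,:,::-1],None,fx=5,fy=5,interpolation=cv2.INTER_CUBIC)
for o in(.032,.040):
    for z in(.024,):
        q=[tuple(int(x) for x in (proj(f,np.r_[W(o,-.058+d),z])+.3-[270,120])*5) for d in(-.03,.03)]
        for t in q: cv2.circle(g,t,3,(0,0,255),-1); 
cv2.imwrite("pics/t1.png",g)
```

```text
[0.58408895 0.13014049 0.10793808]
```

View pics/t1.png

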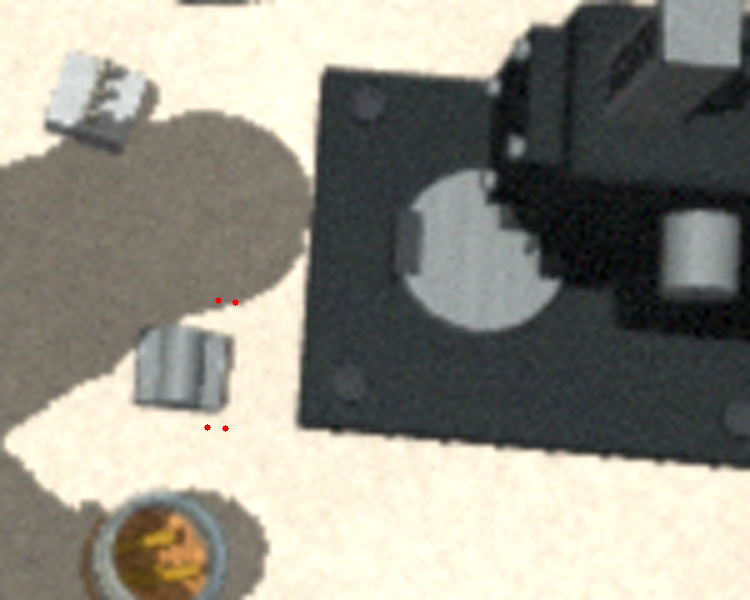

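The ridge is at crop x≈187, about 51 mm out from the edge and parallel to it. I push it 15 mm more.

Run:
```python
from h import *
y=down(PY)
plan((np.r_[W(.115,-.060),.045],y),(np.r_[W(.115,-.060),.005],y),(np.r_[W(.0745,-.060),.005],y),(np.r_[W(.115,-.060),.06],y))
```

```text
[-0.009, 0.627, 0.247, -0.004, -0.003, 0.007] rows>=3.4
[0.0, -0.0, 0.16, 0.0, 0.0, 0.0] rows>=0.8
[-0.0, 0.162, 0.0, 0.0, 0.0, 0.0] rows>=0.8
[0.0, -0.162, -0.22, 0.0, 0.0, 0.0] rows>=1.4
```

>>> {"api": "jog_arm", "payload": {"steps": [[[255,-0.009,0.627,0.247,-0.004,-0.003,0.007],[255,-0.009,0.627,0.247,-0.004,-0.003,0.007],[255,-0.009,0.627,0.247,-0.004,-0.003,0.007],[255,-0.009,0.627,0.247,-0.004,-0.003,0.007],[255,-0.009,0.627,0.407,-0.004,-0.003,0.007],[255,-0.009,0.627,0.407,-0.004,-0.003,0.007]]]}}

```text
t: 4.55
eef_pos: [0.5601, -0.0289, 0.0021]
ee_rot: [3.138, 0.005, -0.136]
force: [-1.1, -0.1, 0.7]
width: 0.0003
gripper_force: 0.0
```

>>> {"api": "jog_arm", "payload": {"steps": [[[255,0,0.05,0,0,0,0],[255,0,0.08,0,0,0,0],[255,0,0.11,0,0,0,0],[255,0,0.14,0,0,0,0],[255,0,0.162,0,0,0,0],[255,0,0.162,0,0,0,0]]]}}

```text
t: 5.15
eef_pos: [0.5556, -0.0691, 0.0052]
ee_rot: [3.14, 0.002, -0.136]
force: [-0.0, 0.2, -1.1]
width: 0.0005
gripper_force: 0.0
```

>>> {"api": "jog_arm", "payload": {"steps": [[[255,0,-0.1,0,0,0,0],[255,0,-0.162,-0.22,0,0,0],[130,0,-0.3,-0.4,0,0,0],[130,0,-0.5,-0.4,0,0,0],[130,0,-0.6,-0.4,0,0,0],[130,0,-0.7,-0.4,0,0,0],[130,0,-0.7,-0.4,0,0,0]]]}}

```text
t: 5.85
eef_pos: [0.5799, 0.108, 0.1047]
ee_rot: [3.14, 0.001, -0.132]
force: [-0.2, -0.3, 0.3]
width: 0.0344
gripper_force: 0.0
```

Run:
```python
from h import *
s=arm.get_state();print(s["eef_pos"],s["width"])
f=grab("top")
g=f["color"][120:240,270:420]; g=np.clip(g*1.0,0,255).astype(np.uint8); g=cv2.convertScaleAbs(g,alpha=1.7)
# ridge: brightness profile over rows
print("rows190-198 u=298..325",f["color"][190:199,300:334].mean((0,2)).round().astype(int).tolist())
for o in(.032,.036,.040): print(o,(proj(f,np.r_[W(o,-.059),.024])+.3).round(1))
bg=np.array([.632,.2148]);r=down(-.313)
plan((np.r_[bg,.06],r),(np.r_[bg,.004],r))
```

```text
[0.57994308 0.10797634 0.10474108] 0.03443032477020047
rows190-198 u=298..325 [91, 106, 130, 138, 141, 136, 97, 100, 100, 100, 94, 78, 85, 93, 103, 104, 94, 83, 68, 61, 87, 97, 99, 95, 78, 109, 145, 148, 146, 129, 54, 34, 34, 35]
0.032 [316.  193.5]
0.036 [314.3 193.3]
0.04 [312.6 193.1]
[0.152, -0.458, 0.177, 0.002, 0.003, 0.23] rows>=2.6
[0.0, -0.0, 0.224, 0.0, 0.0, 0.0] rows>=1.1
```

>>> {"api": "jog_arm", "payload": {"steps": [[[120,0.152,-0.458,0.177,0.002,0.003,0.23],[120,0.152,-0.458,0.177,0.002,0.003,0.23],[120,0.152,-0.458,0.177,0.002,0.003,0.23],[120,0.152,-0.458,0.177,0.002,0.003,0.23]]]}}

```text
t: 6.3
eef_pos: [0.6327, 0.2148, 0.0574]
ee_rot: [3.139, 0.001, -0.314]
force: [-0.4, -0.5, 0.3]
width: 0.0461
gripper_force: 0.0
```

Run:
```python
from h import *
s=arm.get_state();print(s["eef_pos"],s["ee_rot"],s["width"])
bg=np.array([.632,.2148]);r=down(-.313)
plan((np.r_[bg,.004],r))
f=grab("side");print([proj(f,q).round() for q in [[.632,.2148,.018],s["eef_pos"]]])
g=cv2.convertScaleAbs(f["color"][60:220,160:340],alpha=1.5)
cv2.imwrite("pics/s2.png",cv2.resize(g[:,:,::-1],None,fx=4,fy=3.7,interpolation=cv2.INTER_CUBIC))
```

```text
[0.63266578 0.21478754 0.0573686 ] [ 3.13903883e+00  1.34262548e-03 -3.14271527e-01] 0.04608001745437184
[-0.002, 0.0, 0.213, 0.003, 0.002, -0.002] rows>=1.1
[array([250., 168.]), array([250., 156.])]
```

View pics/s2.png

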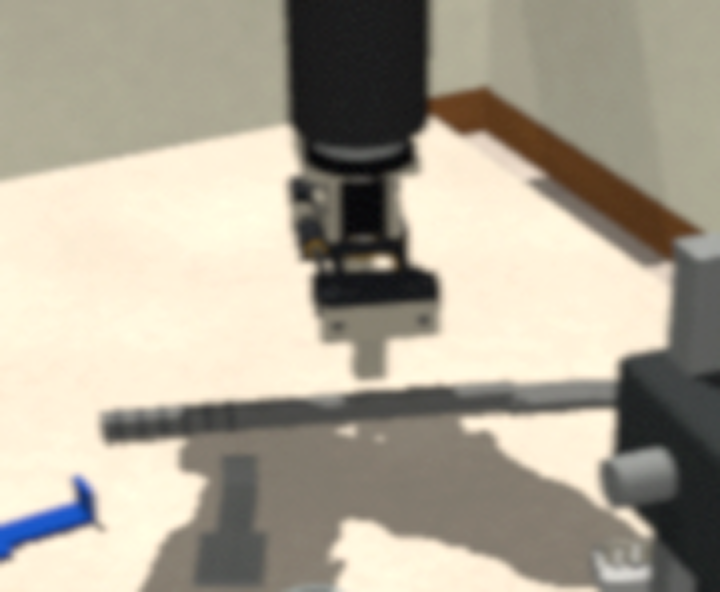

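The gripper at crop (368,375) is over the bar, with the bar at y≈405. I go down and grip.

>>> {"api": "jog_arm", "payload": {"steps": [[[120,-0.002,0,0.15,0.003,0.002,-0.002],[120,-0.002,0,0.213,0.003,0.002,-0.002],[255,-0.002,0,0.213,0.003,0.002,-0.002],[255,-0.002,0,0.213,0.003,0.002,-0.002],[255,-0.002,0,0.213,0.003,0.002,-0.002],[255,-0.002,0,0.213,0.003,0.002,-0.002],[255,-0.002,0,0.213,0.003,0.002,-0.002],[255,-0.002,0,0.213,0.003,0.002,-0.002]]], "newtons": 60}}

```text
t: 7.15
eef_pos: [0.6335, 0.2147, 0.0085]
ee_rot: [-3.137, -0.005, -0.313]
force: [1.6, 3.9, 7.4]
width: 0.0175
gripper_force: 60.0
```

>>> {"api": "jog_arm", "payload": {"steps": [[[255,0,0,-0.1,0,0,0],[255,0,0,-0.25,0,0,0],[255,0,0,-0.4,0,0,0],[255,0,0,-0.56,0,0,0],[255,0,0,-0.56,0,0,0]]]}}

```text
t: 7.65
eef_pos: [0.6334, 0.2139, 0.1517]
ee_rot: [-3.135, -0.007, -0.314]
force: [2.4, 1.2, -7.6]
width: 0.0174
gripper_force: 60.0
```

Run:
```python
from h import *
s=arm.get_state();print(s["eef_pos"],s["ee_rot"],s["width"],s["force"],s["moment"])
f=grab("top")
g=cv2.convertScaleAbs(f["color"],alpha=1.6)
cv2.imwrite("pics/t2.png",cv2.resize(g[60:270,60:330,::-1],None,fx=2.8,fy=2.8,interpolation=cv2.INTER_CUBIC))
```

```text
[0.63335507 0.21385858 0.15170255] [-3.13515398 -0.00655181 -0.31355802] 0.017396742355765736 [ 2.44646135  1.21955132 -7.56448332] [ 0.28093873 -0.62472983  0.10826191]
```

View pics/t2.png

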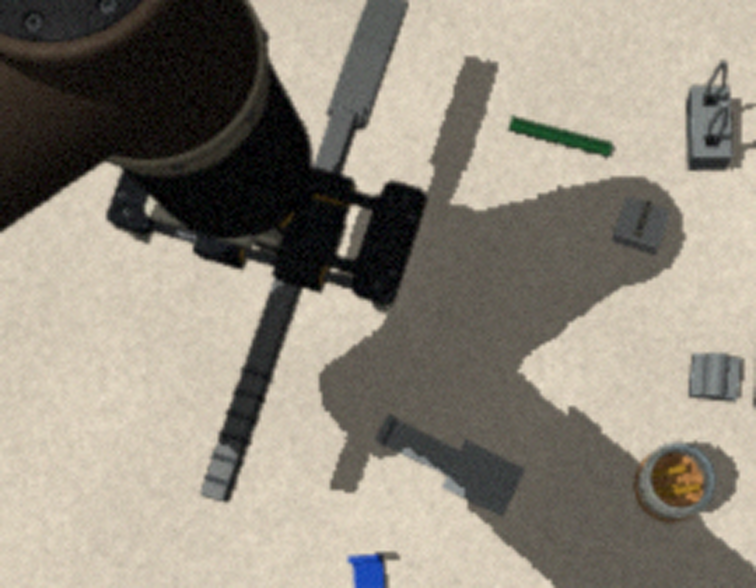

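The bar is held, running from crop (217,490) at the handle up past (390,0) at the toe. I measure its ends numerically along its axis.

Run:
```python
from h import *
s=arm.get_state();p=s["eef_pos"];print(p,s["ee_rot"])
f=grab("top");im=f["color"].astype(int); zu=p[2]-.0075
def prof(z,yaw,lat,rng):
    d=np.array([np.cos(yaw),np.sin(yaw)]);e=np.array([-d[1],d[0]])
    out=[]
    for t in rng:
        u,v=proj(f,np.r_[p[:2]+t*d+lat*e,z])
        v_,u_=int(round(v)),int(round(u)); c=im[v_,u_]; out.append((c[0]-c[2],c.sum()//3))
    return out
for lat in(-.004,.004):
    print("handle",lat,[(round(t,3),*x) for t,x in zip(np.arange(-.215,-.165,.003),prof(zu+.018,-.3136,lat,np.arange(-.215,-.165,.003)))])
    print("toe",lat,[(round(t,3),*x) for t,x in zip(np.arange(.19,.235,.003),prof(zu+.004,-.3136,lat,np.arange(.19,.235,.003)))])
# lateral profiles to check yaw
for t,z in((-.12,.018),(.13,.009)):
    print(t,[(round(l,3),int(prof(zu+z,-.3136,l,[t])[0][0])) for l in np.arange(-.026,.027,.003)])
```

```text
[0.63169742 0.21343883 0.1481384 ] [-3.13736541e+00 -2.96314947e-03 -3.14372705e-01]
handle -0.004 [(np.float64(-0.215), np.int64(18), np.int64(125)), (np.float64(-0.212), np.int64(19), np.int64(122)), (np.float64(-0.209), np.int64(20), np.int64(127)), (np.float64(-0.206), np.int64(19), np.int64(127)), (np.float64(-0.203), np.int64(18), np.int64(121)), (np.float64(-0.2), np.int64(19), np.int64(119)), (np.float64(-0.197), np.int64(18), np.int64(126)), (np.float64(-0.194), np.int64(22), np.int64(125)), (np.float64(-0.191), np.int64(6), np.int64(72)), (np.float64(-0.188), np.int64(1), np.int64(75)), (np.float64(-0.185), np.int64(0), np.int64(75)), (np.float64(-0.182), np.int64(0), np.int64(77)), (np.float64(-0.179), np.int64(-1), np.int64(48)), (np.float64(-0.176), np.int64(-1), np.int64(58)), (np.float64(-0.173), np.int64(1), np.int64(76)), (np.float64(-0.17), np.int64(0), np.int64(74)), (np.float64(-0.167), np.int64(-1), np.int64(73))]
toe -0.004 [(np.float64(0.19), np.int64(-1), np.int64(57)), (np.float64(0.193), np.int64(0), np.int64(57)), (np.float64(0.196), np.int64(0), np.int64(5
[... 2426 characters left out ...]
float64(-0.002), -1), (np.float64(0.001), -4), (np.float64(0.004), -2), (np.float64(0.007), -1), (np.float64(0.01), 12), (np.float64(0.013), 20), (np.float64(0.016), 19), (np.float64(0.019), 19), (np.float64(0.022), 19), (np.float64(0.025), 20)]
0.13 [(np.float64(-0.026), 21), (np.float64(-0.023), 20), (np.float64(-0.02), 17), (np.float64(-0.017), 11), (np.float64(-0.014), -1), (np.float64(-0.011), 1), (np.float64(-0.008), 1), (np.float64(-0.005), -1), (np.float64(-0.002), 0), (np.float64(0.001), 0), (np.float64(0.004), 0), (np.float64(0.007), 3), (np.float64(0.01), 2), (np.float64(0.013), 8), (np.float64(0.016), 19), (np.float64(0.019), 20), (np.float64(0.022), 19), (np.float64(0.025), 20)]
```

```bash
cat >> h.py <<'E'
LT,CU=.209,.0075   # toe ahead of TCP, underside below TCP
AL=-.059
def bar(to,tz,th,al=AL,lt=LT,cu=CU): # toe underside at (out,z), pitch th (toe down +) -> TCP pose
    c,s=np.cos(th),np.sin(th)
    o=to+lt*c-cu*s; z=tz+lt*s+cu*c
    return np.r_[W(o,al),z],down(YG,th)
def barp(ret,up,th,to=-.014,clear=.0015,crest=.036): # on crest circle, retracted along axis, raised along normal
    c,s=np.cos(th),np.sin(th)
    tz=.014+(.010+clear-(crest-to)*s)/c
    return bar(to+ret*c-up*s,tz+ret*s+up*c,th)
E
python3 - <<'E'
from h import *
s=arm.get_state();p=np.array(s["eef_pos"])
A=(p+[0,0,.03],down(-1.0)); B=(np.r_[W(.27,AL),.18],down(YG)); th=.45
seq=[A,B,barp(.07,.04,th),barp(.07,.0,th),barp(0,0,th)]
for q in seq: print(q[0].round(3),Pf(q[0]))
plan(*seq)
E
```

```text
[0.63  0.213 0.175] [ 0.3573 -0.0243]
[0.584 0.131 0.18 ] [ 0.27  -0.059]
[0.577 0.078 0.167] [ 0.2166 -0.059 ]
[0.579 0.095 0.131] [ 0.234 -0.059]
[0.571 0.033 0.1  ] [ 0.1709 -0.059 ]
[-0.0, -0.0, -0.12, -0.001, 0.001, 0.872] rows>=4.6
[0.177, 0.332, -0.018, 0.0, -0.0, 0.895] rows>=4.7
[0.214, -0.0, 0.053, -0.0, -0.573, -0.0] rows>=3.0
[0.0, -0.0, 0.16, 0.0, 0.0, 0.0] rows>=0.8
[0.28, -0.0, -0.0, 0.0, 0.0, 0.0] rows>=1.4
```

>>> {"api": "jog_arm", "payload": {"steps": [[[255,0,0,-0.12,0,0,0.19],[255,0,0,-0.12,0,0,0.38],[255,0,0,-0.12,0,0,0.56],[255,0,0,-0.12,0,0,0.72],[255,0,0,-0.12,0,0,0.872],[255,0,0,-0.12,0,0,0.872]]]}}

```text
t: 8.35
eef_pos: [0.6292, 0.2122, 0.1726]
ee_rot: [3.137, 0.001, -1.002]
force: [-0.4, -0.0, -10.0]
width: 0.0175
gripper_force: 60.1
```

>>> {"api": "jog_arm", "payload": {"steps": [[[255,0.03,0.07,-0.018,0,0,0.18],[255,0.07,0.13,-0.018,0,0,0.36],[255,0.1,0.2,-0.018,0,0,0.54],[255,0.14,0.26,-0.018,0,0,0.72],[255,0.177,0.332,-0.018,0,0,0.895],[255,0.177,0.332,-0.018,0,0,0.895],[255,0.177,0.332,-0.018,0,0,0.895]]]}}

```text
t: 9.05
eef_pos: [0.5847, 0.1305, 0.1795]
ee_rot: [3.142, 0.001, -1.699]
force: [1.3, -0.1, -8.8]
width: 0.0172
gripper_force: 60.0
```

>>> {"api": "jog_arm", "payload": {"steps": [[[255,0.05,0,0.013,0,-0.15,0],[255,0.1,0,0.026,0,-0.3,0],[255,0.16,0,0.04,0,-0.45,0],[255,0.214,0,0.053,0,-0.573,0],[255,0.214,0,0.053,0,-0.573,0],[255,0.214,0,0.053,0,-0.573,0]]]}}

```text
t: 9.65
eef_pos: [0.5789, 0.0763, 0.1664]
ee_rot: [-3.14, 0.45, -1.702]
force: [0.4, -0.8, -9.8]
width: 0.0173
gripper_force: 60.0
```

Run:
```python
from h import *
s=arm.get_state();print(s["eef_pos"],s["ee_rot"],s["width"],Pf(s["eef_pos"]),s["force"],s["moment"])
th=.45
plan(barp(.07,.0,th),barp(0,0,th))
f=grab("side")
r=R.from_euler("xyz",s["ee_rot"]); toe=s["eef_pos"]+r.apply([LT,0,CU]); end=s["eef_pos"]+r.apply([-.191,0,CU-.009]); 
print("toe",toe,Pf(toe),proj(f,toe),"end",proj(f,end))
g=cv2.convertScaleAbs(f["color"][90:290,180:400],alpha=1.6)
cv2.imwrite("pics/s3.png",cv2.resize(g[:,:,::-1],None,fx=3.6,fy=3,interpolation=cv2.INTER_CUBIC))
```

```text
[0.5788989  0.07626772 0.16638738] [-3.13995552  0.44967829 -1.70152367] 0.017296760936980564 [ 0.2152 -0.057 ] [ 0.37431556 -0.76921695 -9.77253749] [-2.89118987  0.31399545  0.03326193]
[-0.005, 0.008, 0.161, -0.001, -0.0, 0.001] rows>=0.8
[0.28, -0.0, -0.0, 0.0, 0.0, 0.0] rows>=1.4
toe [ 0.55480022 -0.10711828  0.06878573] [ 0.0303 -0.0568] [282.77002193 225.30205176] end [233.62982679  90.26881752]
```

View pics/s3.png

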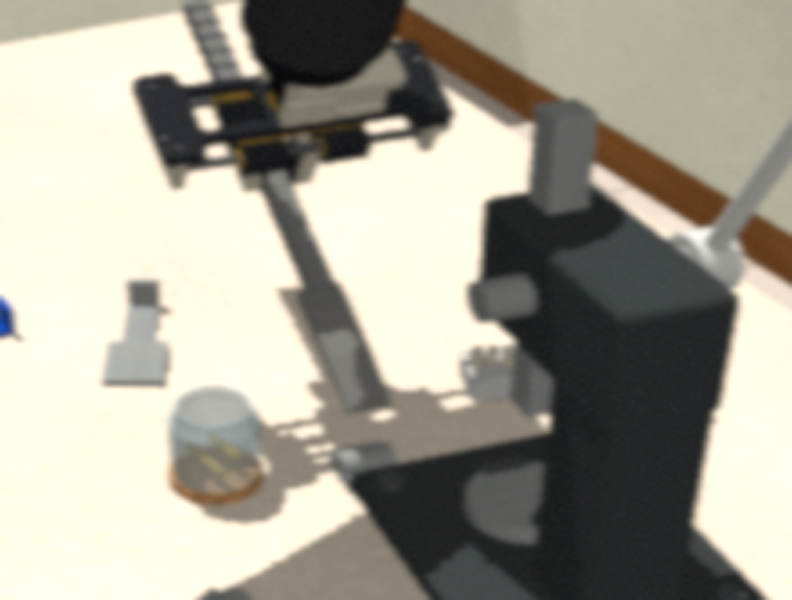

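The toe is at crop (366,406), where it was predicted at (370,406), and the ridge is below it at (365,455). I lower it and slide it in.

>>> {"api": "jog_arm", "payload": {"steps": [[[255,-0.003,0.006,0.08,0,0,0],[255,-0.003,0.006,0.16,0,0,0],[255,-0.003,0.006,0.16,0,0,0]]]}}

```text
t: 10.0
eef_pos: [0.5777, 0.0987, 0.1292]
ee_rot: [3.139, 0.45, -1.698]
force: [-0.9, 0.1, -9.7]
width: 0.0169
gripper_force: 60.0
```

>>> {"api": "jog_arm", "payload": {"steps": [[[255,0.06,0,0,0,0,0],[255,0.12,0,0,0,0,0],[255,0.18,0,0,0,0,0],[255,0.2,0,0,0,0,0],[255,0.2,0,0,0,0,0]]]}}

```text
t: 10.5
eef_pos: [0.5738, 0.0506, 0.1098]
ee_rot: [-3.14, 0.451, -1.702]
force: [-0.2, -0.1, -9.0]
width: 0.0174
gripper_force: 60.0
```

```bash
cat >> h.py <<'E'
def rep():
    s=arm.get_state(); r=R.from_euler("xyz",s["ee_rot"]); toe=s["eef_pos"]+r.apply([LT,0,CU]); end=s["eef_pos"]+r.apply([-.191,0,CU])
    print("t",s["t"],"tcp",s["eef_pos"].round(4),s["ee_rot"].round(3),"toe",Pf(toe),round(toe[2],4),"endz",round(end[2],4),"F",s["force"].round(1),"M",s["moment"].round(2),s["width"])
E
python3 - <<'E'
from h import *
rep(); plan(barp(0,0,.45))
E
```

```text
t 10.5 tcp [0.5738 0.0506 0.1098] [-3.14   0.451 -1.702] toe [ 0.0043 -0.0586] 0.0119 endz 0.1863 F [-0.2 -0.1 -9. ] M [-3.08  0.39 -0.08] 0.01735257261770601
[0.082, 0.001, 0.003, -0.002, 0.002, 0.001] rows>=0.4
```

>>> {"api": "jog_arm", "payload": {"steps": [[[255,0.03,0,0,0,0,0],[255,0.06,0,0,0,0,0],[255,0.082,0,0.002,0,0,0],[255,0.082,0,0.002,0,0,0]]]}}

```text
t: 10.9
eef_pos: [0.5713, 0.0328, 0.1003]
ee_rot: [-3.14, 0.451, -1.702]
force: [-0.5, -1.7, -8.2]
width: 0.0172
gripper_force: 60.0
```

Run:
```python
from h import *
rep()
s=arm.get_state(); st=(s["eef_pos"],R.from_euler("xyz",s["ee_rot"]))
for th in (.45,.36,.27,.18,.09,.0,-.06,-.08):
    P=barp(0,0,th,clear=0.0005); print(th,cmd(st[0],st[1],*P).tolist(),Pf(P[0]),P[0][2].round(4), 'edge z', )
```

```text
t 10.9 tcp [0.5713 0.0328 0.1003] [-3.14   0.451 -1.702] toe [-0.0137 -0.0586] 0.0023 endz 0.1768 F [-0.5 -1.7 -8.2] M [-3.29  0.37  0.02] 0.017174574398682356
0.45 [0.003, 0.001, 0.004, -0.002, 0.002, 0.001] [ 0.1709 -0.059 ] 0.0992 edge z
0.36 [-0.005, 0.001, 0.061, -0.002, 0.116, 0.001] [ 0.179 -0.059] 0.087 edge z
0.27 [-0.006, 0.001, 0.119, -0.002, 0.231, 0.001] [ 0.1854 -0.059 ] 0.074 edge z
0.18 [0.001, 0.001, 0.177, -0.002, 0.345, 0.001] [ 0.1903 -0.059 ] 0.0604 edge z
0.09 [0.014, 0.001, 0.233, -0.002, 0.46, 0.001] [ 0.1935 -0.059 ] 0.0463 edge z
0.0 [0.033, 0.001, 0.287, -0.002, 0.575, 0.001] [ 0.195 -0.059] 0.032 edge z
-0.06 [0.049, 0.001, 0.322, -0.002, 0.651, 0.001] [ 0.1951 -0.059 ] 0.0225 edge z
-0.08 [0.055, 0.001, 0.333, -0.002, 0.676, 0.001] [ 0.1949 -0.059 ] 0.0193 edge z
```

>>> {"api": "jog_arm", "payload": {"steps": [[[255,-0.003,0,0.03,0,0.058,0],[255,-0.005,0,0.061,0,0.116,0],[255,-0.006,0,0.09,0,0.173,0],[255,-0.006,0,0.119,0,0.231,0],[255,-0.003,0,0.148,0,0.288,0],[255,0.001,0,0.177,0,0.345,0]]]}}

```text
t: 11.5
eef_pos: [0.5736, 0.0518, 0.0606]
ee_rot: [-3.14, 0.178, -1.702]
force: [0.3, -7.3, -9.1]
width: 0.0174
gripper_force: 60.0
```

Run:
```python
from h import *
rep()
s=arm.get_state(); st=(s["eef_pos"],R.from_euler("xyz",s["ee_rot"]))
for th in (.18,.12,.06,.0,-.03,-.06):
    P=barp(0,0,th,clear=0.0005); print(th,cmd(st[0],st[1],*P).tolist())
```

```text
t 11.5 tcp [0.5736 0.0518 0.0606] [-3.14   0.178 -1.702] toe [-0.0141 -0.0588] 0.0162 endz 0.087 F [ 0.3 -7.3 -9.1] M [-3.97  0.3   0.06] 0.017409408553945627
0.18 [0.0, -0.0, 0.001, -0.002, -0.003, 0.002]
0.12 [-0.002, -0.0, 0.039, -0.002, 0.074, 0.002]
0.06 [-0.002, -0.0, 0.078, -0.002, 0.15, 0.002]
0.0 [0.002, -0.0, 0.116, -0.002, 0.227, 0.001]
-0.03 [0.004, -0.0, 0.135, -0.002, 0.265, 0.001]
-0.06 [0.008, -0.0, 0.153, -0.002, 0.303, 0.001]
```

>>> {"api": "jog_arm", "payload": {"steps": [[[255,-0.002,0,0.039,0,0.074,0],[255,-0.002,0,0.078,0,0.15,0],[255,0.002,0,0.116,0,0.227,0],[255,0.004,0,0.135,0,0.265,0],[255,0.008,0,0.153,0,0.303,0],[255,0.008,0,0.153,0,0.303,0]]]}}

```text
t: 12.1
eef_pos: [0.5739, 0.0573, 0.0222]
ee_rot: [-3.141, -0.059, -1.701]
force: [-0.9, -6.0, -6.1]
width: 0.017
gripper_force: 60.0
```

Run:
```python
from h import *
rep()
s=arm.get_state(); st=(s["eef_pos"],R.from_euler("xyz",s["ee_rot"]))
for th in (-.06,-.07): print(th,cmd(st[0],st[1],*barp(0,0,th,clear=0.0)).tolist())
f=grab("side")
g=cv2.convertScaleAbs(f["color"][150:310,220:420],alpha=1.6)
cv2.imwrite("pics/s4.png",cv2.resize(g[:,:,::-1],None,fx=3.7,fy=3.7,interpolation=cv2.INTER_CUBIC))
```

```text
t 12.1 tcp [0.5739 0.0573 0.0222] [-3.141 -0.059 -1.701] toe [-0.0133 -0.0592] 0.0271 endz 0.0034 F [-0.9 -6.  -6.1] M [-1.74 -0.04  0.11] 0.016971328972200325
-0.06 [0.003, -0.002, 0.001, -0.0, 0.001, 0.002]
-0.07 [0.003, -0.002, 0.007, -0.0, 0.014, 0.002]
```

View pics/s4.png

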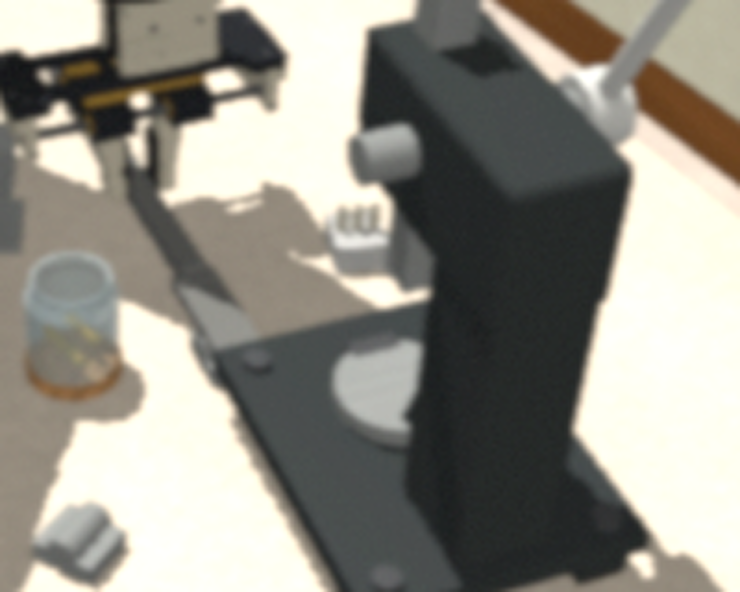

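The blade goes under the edge at crop (235,335) and the front is raised. I lower the last few mm, release, and back off.

>>> {"api": "jog_arm", "payload": {"steps": [[[255,0,0,0.006,0,0.012,0],[255,0,0,0.006,0,0.012,0],[130,0,0,0.006,0,0.012,0],[130,0,0,0.006,0,0.012,0],[130,0,0,0.006,0,0.012,0],[130,0,0,0.006,0,0.012,0],[130,0,0,-0.15,0,0.012,0],[130,0,0,-0.3,0,0.012,0]]]}}

```text
t: 12.95
eef_pos: [0.5748, 0.0616, 0.0981]
ee_rot: [-3.141, -0.068, -1.702]
force: [1.0, -0.2, -0.4]
width: 0.0429
gripper_force: 0.0
```

Run:
```python
from h import *
rep()
# plate tab measured: nose (.4627,.0635), tab base (.5061,.1656); yaw
nose=np.array([.4627,.0635]);tab=np.array([.5061,.1656]);d=(nose-tab)/np.linalg.norm(nose-tab);yp=np.arctan2(d[1],d[0])
mid=nose-.060*d; tb=nose-.115*d; print("tab",tb,"yaw",yp,Pf(tb),Pf(nose))
s=arm.get_state()
r=down(yp)
plan((np.r_[W(.27,-.06),.14],down(YG)),(np.r_[tb,.08],r),(np.r_[tb,.006],r))
# look
f=grab("top")
u0,v0=proj(f,[.485,.115,.006]);u0,v0=int(u0),int(v0)
d_=f["color"].astype(int); m=((d_[:,:,0]-d_[:,:,2])<8).astype(np.uint8)
mm=np.zeros_like(m);mm[200:250,190:248]=m[200:250,190:248]
cs,_=cv2.findContours(mm,cv2.RETR_EXTERNAL,cv2.CHAIN_APPROX_NONE);c=max(cs,key=cv2.contourArea)
w=np.array([onz(f,u,v,.006)[:2] for u,v in c[:,0]])
print(cv2.contourArea(c)); print("proj on axis",((w-nose)@d).min(),((w-nose)@d).max()); e=np.array([-d[1],d[0]])
t=(w-nose)@d; l=(w-nose)@e
for a,b in((-.112,-.09),(-.09,-.065),(-.05,-.03),(-.03,-.01)):
    k=(t>a)&(t<b); print(a,b,"lat",l[k].min().round(4) if k.any() else None,l[k].max().round(4) if k.any() else None)
```

```text
t 12.95 tcp [0.5748 0.0616 0.0981] [-3.141 -0.068 -1.702] toe [-0.0089 -0.059 ] 0.1047 endz 0.0777 F [ 1.  -0.2 -0.4] M [ 0.39 -0.31 -0.03] 0.04287208479916051
tab [0.50768776 0.16933526] yaw -1.9727291916644487 [ 0.2981 -0.1399] [ 0.1873 -0.1705]
[-0.267, 0.003, -0.186, -0.001, -0.086, 0.001] rows>=1.6
[-0.112, 0.319, 0.24, -0.0, -0.0, 0.344] rows>=2.1
[0.0, -0.0, 0.296, 0.0, 0.0, 0.0] rows>=1.5
1287.5
proj on axis -0.1252307526406745 0.00018485359108815673
-0.112 -0.09 lat -0.0072 0.0437
-0.09 -0.065 lat -0.0085 0.0581
-0.05 -0.03 lat -0.0219 0.0754
-0.03 -0.01 lat -0.0236 0.078
```

Run:
```python
from h import *
import pickle
f0=pickle.load(open("f0.pkl","rb"))["side"];f=grab("side")
def tr(f,u,v,h=9,S=16):
    T=cv2.cvtColor(f0["color"],cv2.COLOR_RGB2GRAY)[v-h:v+h,u-h:u+h]; I=cv2.cvtColor(f["color"],cv2.COLOR_RGB2GRAY)[v-S:v+S,u-S:u+S]
    r=cv2.matchTemplate(I,T,cv2.TM_CCOEFF_NORMED);_,m,_,l=cv2.minMaxLoc(r);return l[0]-(S-h),l[1]-(S-h),round(m,3)
for u,v in((288,250),(336,128),(318,187),(345,160),(325,305)): print((u,v),tr(f,u,v))
for z in (.035,.048): print(proj(f,np.r_[W(-.01,-.07),z]))
for z in (.3,):
    a=proj(f,np.r_[W(-.035,0),z]); 
    b=proj(f,np.r_[W(-.035+.3*.07,0),z]); print("head shift if tilt .07 (fwd lean)",b-a)
pt=np.array([.5089,.1644]);r=down(-2.0)
plan((np.r_[W(.27,-.06),.14],down(YG)),(np.r_[pt,.08],r),(np.r_[pt,.003],r))
```

```text
(288, 250) (0, -3, 0.964)
(336, 128) (5, 3, 0.93)
(318, 187) (4, 3, 0.986)
(345, 160) (6, 3, 0.979)
(325, 305) (1, 2, 0.959)
[283.62088596 249.00047227]
[283.78702421 244.66422815]
head shift if tilt .07 (fwd lean) [-4.78074756 -5.10873274]
[-0.261, 0.016, -0.164, -0.014, -0.079, 0.003] rows>=1.5
[-0.094, 0.312, 0.24, -0.0, -0.0, 0.378] rows>=2.0
[0.0, -0.0, 0.308, 0.0, 0.0, 0.0] rows>=1.5
```

The head has moved back by about (5,3) px, so the press is held up. I go for the plate.

>>> {"api": "jog_arm", "payload": {"steps": [[[125,-0.261,0.016,-0.164,-0.014,-0.079,0.003],[125,-0.261,0.016,-0.164,-0.014,-0.079,0.003],[125,-0.261,0.016,-0.164,-0.014,-0.079,0.003]]]}}

```text
t: 13.35
eef_pos: [0.5821, 0.1324, 0.1368]
ee_rot: [3.138, -0.001, -1.703]
force: [0.3, -0.1, 0.4]
width: 0.0445
gripper_force: 0.0
```

>>> {"api": "jog_arm", "payload": {"steps": [[[125,-0.094,0.312,0.24,0,0,0.378],[125,-0.094,0.312,0.24,0,0,0.378],[125,-0.094,0.312,0.24,0,0,0.378],[125,-0.094,0.312,0.24,0,0,0.378]]]}}

```text
t: 13.75
eef_pos: [0.5042, 0.1628, 0.0741]
ee_rot: [3.134, -0.008, -1.999]
force: [0.1, 0.7, 0.7]
width: 0.0449
gripper_force: 0.0
```

Run:
```python
from h import *
pt=np.array([.5089,.1644]);r=down(-2.0)
s=arm.get_state();print(s["eef_pos"],s["ee_rot"],s["width"])
plan((np.r_[pt,.003],r))
f=grab("side");print(proj(f,np.r_[pt,.028]),proj(f,np.r_[pt,.006]))
g=f["color"][160:230,190:260];d=g.astype(int);m=((d[:,:,0]-d[:,:,2])<6)
for row in m[15:60:3]: print("".join("#" if x else "." for x in row))
```

```text
[0.50420323 0.16278208 0.07410059] [ 3.13406222 -0.00839632 -1.99884915] 0.04487465189150659
[-0.016, -0.017, 0.284, 0.01, -0.011, 0.001] rows>=1.4
[217.9351422  184.78944769] [218.34202361 191.39975723]
...............................................#######................
.................................................#######..............
...................................................#######............
...........................#####.....................#######..........
...........................######......................#######........
...........................######........................#######......
...........................#######.........................#######....
..........................#######...........................########..
.........................########.............................########
.........................#######................................######
.....................###############..............................####
....................################................................##
....................################..................................
...................#################..................................
...................################...................................
```

>>> {"api": "jog_arm", "payload": {"steps": [[[125,0,0,0.12,0,0,0],[125,0,0,0.24,0,0,0],[125,0,0,0.3,0,0,0],[125,0,0,0.3,0,0,0]]]}}

```text
t: 14.2
eef_pos: [0.5059, 0.1626, 0.0006]
ee_rot: [3.135, -0.007, -2.0]
force: [-0.0, 1.0, -0.2]
width: 0.0448
gripper_force: 0.0
```

>>> {"api": "jog_arm", "payload": {"steps": [[[255,0,0,0,0,0,0],[255,0,0,0,0,0,0],[255,0,0,0,0,0,0],[255,0,0,0,0,0,0],[255,0,0,0,0,0,0]]], "newtons": 40}}

```text
t: 14.7
eef_pos: [0.5057, 0.1631, 0.0004]
ee_rot: [3.136, -0.005, -2.001]
force: [2.8, -1.3, 5.0]
width: 0.0237
gripper_force: 40.2
```

>>> {"api": "jog_arm", "payload": {"steps": [[[255,0,0,-0.1,0,0,0],[255,0,0,-0.25,0,0,0],[255,0,0,-0.4,0,0,0],[255,0,0,-0.4,0,0,0]]]}}

```text
t: 15.1
eef_pos: [0.5075, 0.1645, 0.1042]
ee_rot: [3.138, -0.001, -2.001]
force: [1.0, 0.4, -1.8]
width: 0.0236
gripper_force: 39.9
```

Run:
```python
from h import *
s=arm.get_state();p=s["eef_pos"];yaw=s["ee_rot"][2];print(p,s["ee_rot"],s["width"],s["force"])
f=grab("top");im=f["color"].astype(int)
d=np.array([np.cos(yaw),np.sin(yaw)]);e=np.array([-d[1],d[0]])
def g(t,l,z=p[2]+.003):
    u,v=proj(f,np.r_[p[:2]+t*d+l*e,z]);c=im[int(round(v)),int(round(u))];return (int(c[0]-c[2]),int(c.sum()//3))
for l in(-.01,0,.01): print("axial",l,[(round(t,3),)+g(t,l) for t in np.arange(.09,.13,.003)])
for t in(.07,.1): print("lat",t,[(round(l,3),)+g(t,l) for l in np.arange(-.03,.031,.004)])
```

```text
[0.50752508 0.16449074 0.10417724] [ 3.13823345e+00 -1.01797910e-03 -2.00061395e+00] 0.02363131351948986 [ 1.03780685  0.3520841  -1.78117946]
axial -0.01 [(np.float64(0.09), -2, 42), (np.float64(0.093), -2, 38), (np.float64(0.096), -1, 42), (np.float64(0.099), -2, 41), (np.float64(0.102), 1, 38), (np.float64(0.105), -3, 39), (np.float64(0.108), 6, 57), (np.float64(0.111), 11, 61), (np.float64(0.114), 9, 58), (np.float64(0.117), 9, 62), (np.float64(0.12), 10, 62), (np.float64(0.123), 10, 60), (np.float64(0.126), 7, 60), (np.float64(0.129), 9, 57)]
axial 0 [(np.float64(0.09), -4, 38), (np.float64(0.093), -3, 37), (np.float64(0.096), 1, 39), (np.float64(0.099), -2, 41), (np.float64(0.102), -4, 40), (np.float64(0.105), -2, 40), (np.float64(0.108), -1, 43), (np.float64(0.111), 10, 61), (np.float64(0.114), 7, 63), (np.float64(0.117), 8, 60), (np.float64(0.12), 10, 56), (np.float64(0.123), 9, 57), (np.float64(0.126), 10, 58), (np.float64(0.129), 10, 62)]
axial 0.01 [(np.float64(0.09), -2, 39), (np.float64(0.093), -3, 40), (np.float64(0.096), -1, 42), (np.float64(0.099), -5, 38), (np.float6
[... 519 characters left out ...]
(np.float64(0.002), -2, 38), (np.float64(0.006), -5, 37), (np.float64(0.01), 1, 43), (np.float64(0.014), -1, 40), (np.float64(0.018), -1, 43), (np.float64(0.022), 0, 45), (np.float64(0.026), 10, 61), (np.float64(0.03), 10, 58)]
lat 0.1 [(np.float64(-0.03), 8, 62), (np.float64(-0.026), 6, 59), (np.float64(-0.022), 7, 56), (np.float64(-0.018), -1, 45), (np.float64(-0.014), -1, 40), (np.float64(-0.01), -2, 41), (np.float64(-0.006), -2, 39), (np.float64(-0.002), -3, 39), (np.float64(0.002), -2, 39), (np.float64(0.006), -2, 37), (np.float64(0.01), -1, 40), (np.float64(0.014), -2, 42), (np.float64(0.018), -2, 42), (np.float64(0.022), 2, 50), (np.float64(0.026), 11, 58), (np.float64(0.03), 10, 62)]
```

Run:
```python
from h import *
r=down(YG)
print(Pf(arm.get_state()["eef_pos"]))
plan((np.r_[W(.215,-.003),.10],r),(np.r_[W(.215,-.003),.0025],r),(np.r_[W(.062,-.003),.0025],r))
```

```text
[ 0.2925 -0.1407]
[0.134, -0.618, 0.004, 0.008, -0.003, -0.38] rows>=3.2
[0.0, -0.0, 0.39, 0.0, 0.0, 0.0] rows>=1.9
[0.612, -0.0, -0.0, 0.0, 0.0, 0.0] rows>=3.1
```

>>> {"api": "jog_arm", "payload": {"steps": [[[255,0.134,-0.618,0.004,0.008,-0.003,-0.38],[255,0.134,-0.618,0.004,0.008,-0.003,-0.38],[255,0.134,-0.618,0.004,0.008,-0.003,-0.38],[255,0.134,-0.618,0.004,0.008,-0.003,-0.38],[255,0.134,-0.618,0.004,0.008,-0.003,-0.38],[255,0.134,-0.618,0.004,0.008,-0.003,-0.38]]]}}

```text
t: 15.75
eef_pos: [0.6303, 0.0677, 0.0959]
ee_rot: [3.136, -0.004, -1.705]
force: [-0.0, -0.1, -1.8]
width: 0.0238
gripper_force: 39.9
```

Run:
```python
from h import *
r=down(YG)
s=arm.get_state();print(s["eef_pos"],s["ee_rot"],Pf(s["eef_pos"]),s["width"])
plan((np.r_[W(.215,-.003),.0025],r),(np.r_[W(.062,-.003),.0025],r))
```

```text
[0.63034559 0.06765186 0.0959291 ] [ 3.13593222 -0.00425861 -1.70463248] [ 0.2135 -0.0049] 0.02377499569474739
[-0.008, -0.01, 0.374, 0.007, -0.005, -0.002] rows>=1.9
[0.612, -0.0, -0.0, 0.0, 0.0, 0.0] rows>=3.1
```

>>> {"api": "jog_arm", "payload": {"steps": [[[255,-0.004,-0.006,0.18,0.004,0,0],[255,-0.004,-0.006,0.3,0.004,0,0],[255,-0.004,-0.006,0.37,0.004,0,0],[255,-0.004,-0.006,0.37,0.004,0,0],[255,-0.004,-0.006,0.37,0.004,0,0],[255,-0.004,-0.006,0.37,0.004,0,0]]]}}

```text
t: 16.35
eef_pos: [0.6337, 0.0694, 0.0068]
ee_rot: [-3.139, -0.002, -1.702]
force: [-0.2, -0.5, -2.0]
width: 0.0239
gripper_force: 39.9
```

Run:
```python
from h import *
r=down(YG)
for i in range(2):
    s=arm.get_state();print(s["eef_pos"],s["ee_rot"],Pf(s["eef_pos"]),s["force"]); 
    if i==0: grab("top")
plan((np.r_[W(.062,-.003),.0025],r))
```

```text
[0.63366123 0.06942636 0.00683136] [-3.13914104e+00 -2.31923432e-03 -1.70220488e+00] [ 0.2157 -0.0018] [-0.2452065  -0.50021478 -1.95977817]
[0.63381388 0.06932844 0.00693569] [-3.13883044e+00 -2.13564538e-03 -1.70236599e+00] [ 0.2156 -0.0017] [ 0.04780234 -0.25651593 -1.39211306]
[0.614, 0.006, 0.019, -0.004, -0.003, 0.001] rows>=3.1
```

>>> {"api": "jog_arm", "payload": {"steps": [[[255,0.1,0.005,0.018,0,0,0],[255,0.2,0.005,0.018,0,0,0],[255,0.3,0.005,0.018,0,0,0],[255,0.4,0.005,0.018,0,0,0],[255,0.4,0.005,0.018,0,0,0]]]}}

```text
t: 16.9
eef_pos: [0.6184, -0.0326, 0.0024]
ee_rot: [-3.14, -0.003, -1.706]
force: [0.2, -0.0, -1.3]
width: 0.0235
gripper_force: 39.9
```

>>> {"api": "jog_arm", "payload": {"steps": [[[255,0.05,0,0,0,0,0],[255,0.1,0,0,0,0,0],[255,0.15,0,0,0,0,0],[255,0.19,0,0,0,0,0],[255,0.214,0,0,0,0,0],[255,0.214,0,0,0,0,0],[255,0.214,0,0,0,0,0]]]}}

```text
t: 17.6
eef_pos: [0.6119, -0.0834, 0.0014]
ee_rot: [-3.141, -0.003, -1.703]
force: [-0.6, -0.2, -1.9]
width: 0.0239
gripper_force: 39.9
```

Run:
```python
from h import *
s=arm.get_state();print(s["eef_pos"],s["ee_rot"],Pf(s["eef_pos"]),s["force"],s["moment"],s["width"])
f=grab("side")
g=cv2.convertScaleAbs(f["color"][150:310,220:420],alpha=1.6)
cv2.imwrite("pics/s5.png",cv2.resize(g[:,:,::-1],None,fx=3.7,fy=3.7,interpolation=cv2.INTER_CUBIC))
```

```text
[ 0.6119128  -0.08339677  0.00144903] [-3.14053132e+00 -3.08403753e-03 -1.70331060e+00] [ 0.0613 -0.0033] [-0.55130473 -0.20616953 -1.89447882] [ 0.17743276 -0.03772172 -0.00963024] 0.02386119647157183
```

>>> {"api": "jog_arm", "payload": {"steps": [[[255,0.012,0.0,0,0,0,0],[255,0.012,0,0,0,0,0],[170,0.012,0,0.002,0,0,0],[170,0.012,0,0.002,0,0,0],[170,0.012,0,0.002,0,0,0],[170,0.012,0,-0.1,0,0,0],[170,0.012,0,-0.25,0,0,0],[170,-0.1,0,-0.4,0,0,0]]]}}

```text
t: 18.45
eef_pos: [0.6142, -0.06, 0.1021]
ee_rot: [3.141, -0.004, -1.706]
force: [1.3, -0.4, -0.2]
width: 0.0295
gripper_force: 0.0
```

Run:
```python
from h import *
s=arm.get_state();print(s["eef_pos"],Pf(s["eef_pos"]),s["width"])
# regrip bar: handle end down, bar pitch -.068, grip at same bar point slightly
th=-.068
P=barp(0,0,th,clear=0); up=barp(0,.06,th,clear=0)
print(P[0],Pf(P[0]))
plan((np.r_[W(.195,-.059),.13],down(YG)),up,P)
f=grab("top")
g=cv2.convertScaleAbs(f["color"][110:250,150:360],alpha=1.6)
cv2.imwrite("pics/t3.png",cv2.resize(g[:,:,::-1],None,fx=3.6,fy=3.6,interpolation=cv2.INTER_CUBIC))
im=f["color"].astype(int)
for o in(.12,.28,.33):
  print(o,[(round(l,3),int(np.ptp([0]) + (lambda c:c[0]-c[2])(im[tuple(np.round(proj(f,np.r_[W(o,-.059+l),.018+.024-.068*(o-.036)])).astype(int)[::-1])]))) for l in np.arange(-.024,.025,.004)])
```

```text
[ 0.61417412 -0.05999561  0.10210129] [ 0.0848 -0.0041] 0.02953934074589898
[0.57428208 0.05649538 0.02071003] [ 0.195 -0.059]
[-0.44, 0.221, -0.113, 0.001, -0.005, -0.004] rows>=2.5
[-0.016, -0.0, 0.198, 0.0, 0.087, 0.0] rows>=1.0
[0.0, 0.0, 0.24, 0.0, 0.0, 0.0] rows>=1.2
0.12 [(np.float64(-0.024), 24), (np.float64(-0.02), 24), (np.float64(-0.016), 24), (np.float64(-0.012), 6), (np.float64(-0.008), -1), (np.float64(-0.004), 2), (np.float64(0.0), -2), (np.float64(0.004), 2), (np.float64(0.008), 3), (np.float64(0.012), 7), (np.float64(0.016), 8), (np.float64(0.02), 15), (np.float64(0.024), 14)]
0.28 [(np.float64(-0.024), 11), (np.float64(-0.02), 16), (np.float64(-0.016), 15), (np.float64(-0.012), 15), (np.float64(-0.008), 14), (np.float64(-0.004), 17), (np.float64(0.0), 13), (np.float64(0.004), 14), (np.float64(0.008), 13), (np.float64(0.012), 10), (np.float64(0.016), 13), (np.float64(0.02), 10), (np.float64(0.024), 12)]
0.33 [(np.float64(-0.024), 19), (np.float64(-0.02), 17), (np.float64(-0.016), 16), (np.float64(-0.012), 18), (np.float64(-0.008), 19), (np.float64(-0.004), 17), (np.float64(0.0), 19), (np.float64(0.004), 16), (np.float64(0.008), 16), (np.float64(0.012), 18), (np.float64(0.016), 20), (np.float64(0.02), 17), (np.float64(0.024), 15)]
```

View pics/t3.png

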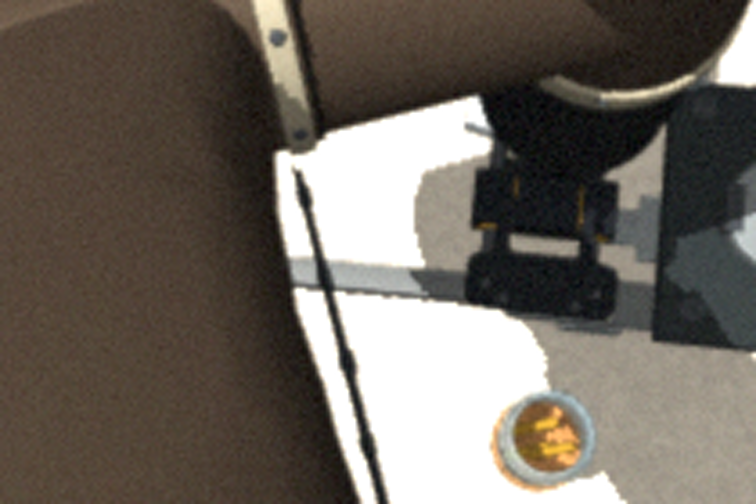

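The bar still lies over the block, at crop (380,278), and the plate runs under the edge at (640,228). I regrip the bar.

>>> {"api": "jog_arm", "payload": {"steps": [[[125,-0.1,0.05,-0.113,0,0,0],[125,-0.25,0.12,-0.113,0,0,0],[125,-0.44,0.221,-0.113,0,0,0],[125,-0.44,0.221,-0.113,0,0,0],[125,-0.44,0.221,-0.113,0,0,0],[125,-0.44,0.221,-0.113,0,0,0]]]}}

```text
t: 19.1
eef_pos: [0.575, 0.0579, 0.1293]
ee_rot: [-3.14, -0.003, -1.703]
force: [-0.4, -1.2, -0.2]
width: 0.0448
gripper_force: 0.0
```

>>> {"api": "jog_arm", "payload": {"steps": [[[125,-0.016,0,0.198,0,0.087,0],[125,-0.016,0,0.198,0,0.087,0],[125,-0.016,0,0.198,0,0.087,0],[125,-0.016,0,0.198,0,0.087,0]]]}}

```text
t: 19.5
eef_pos: [0.5764, 0.0614, 0.0808]
ee_rot: [-3.139, -0.07, -1.704]
force: [0.1, 0.2, -0.8]
width: 0.0446
gripper_force: 0.0
```

Run:
```python
from h import *
rep(); plan(barp(0,-.002,-.068,clear=0))
```

```text
t 19.5 tcp [0.5764 0.0614 0.0808] [-3.139 -0.07  -1.704] toe [-0.0089 -0.0577] 0.088 endz 0.0599 F [ 0.1  0.2 -0.8] M [ 0.29 -0.11 -0.01] 0.044605859054148475
[0.003, 0.006, 0.249, -0.003, -0.003, -0.001] rows>=1.2
```

>>> {"api": "jog_arm", "payload": {"steps": [[[125,0.003,0.004,0.15,0,0,0],[125,0.003,0.004,0.245,0,0,0],[125,0.003,0.004,0.245,0,0,0],[255,0.003,0.004,0.245,0,0,0],[255,0.003,0.004,0.245,0,0,0],[255,0.003,0.004,0.245,0,0,0],[255,0.003,0.004,0.245,0,0,0],[255,0.003,0.004,0.245,0,0,0]]], "newtons": 60}}

```text
t: 20.3
eef_pos: [0.5745, 0.0574, 0.0199]
ee_rot: [-3.139, -0.071, -1.703]
force: [-1.0, 0.8, 5.6]
width: 0.0174
gripper_force: 60.0
```

Run:
```python
from h import *
rep()
s=arm.get_state(); st=(s["eef_pos"],R.from_euler("xyz",s["ee_rot"]))
th0=s["ee_rot"][1]
b0=barp(0,0,th0,clear=0)[0]; off=st[1].inv().apply(st[0]-b0)   # keep tool offset in bar frame
print(off)
for th in (-.05,0,.05,.1,.15,.2,.25,.3,.35):
    P=barp(0,0,th,clear=0.0); print(th,cmd(st[0],st[1],P[0]+P[1].apply(off),P[1]).tolist())
```

```text
t 20.3 tcp [0.5745 0.0574 0.0199] [-3.139 -0.071 -1.703] toe [-0.0131 -0.0589] 0.0271 endz -0.0011 F [-1.   0.8  5.6] M [ 0.4   0.45 -0.13] 0.01735784550490366
[-9.46713119e-04 -8.09735156e-05  3.48984531e-04]
-0.05 [0.0, -0.0, -0.013, -0.003, -0.026, 0.0]
0 [0.003, -0.0, -0.045, -0.003, -0.09, 0.0]
0.05 [0.008, -0.0, -0.077, -0.003, -0.154, 0.0]
0.1 [0.015, -0.0, -0.108, -0.003, -0.217, 0.0]
0.15 [0.024, -0.0, -0.139, -0.003, -0.281, 0.0]
0.2 [0.034, -0.0, -0.17, -0.003, -0.345, 0.001]
0.25 [0.047, -0.001, -0.199, -0.003, -0.408, 0.001]
0.3 [0.062, -0.001, -0.228, -0.003, -0.472, 0.001]
0.35 [0.079, -0.001, -0.256, -0.003, -0.536, 0.001]
```

>>> {"api": "jog_arm", "payload": {"steps": [[[255,0.003,0,-0.045,0,-0.09,0],[255,0.008,0,-0.077,0,-0.154,0],[255,0.015,0,-0.108,0,-0.217,0],[255,0.024,0,-0.139,0,-0.281,0],[255,0.034,0,-0.17,0,-0.345,0],[255,0.047,0,-0.199,0,-0.408,0],[255,0.047,0,-0.2,0,-0.408,0]]]}}

```text
t: 21.0
eef_pos: [0.5721, 0.0478, 0.0694]
ee_rot: [-3.141, 0.25, -1.705]
force: [0.8, 0.4, -7.7]
width: 0.0173
gripper_force: 60.0
```

Run:
```python
from h import *
rep()
th=.25
seq=[barp(.005,.003,th),barp(.08,.003,th),barp(.14,.06,th),(np.r_[W(.13+.209,-.062),.06],down(YG)),(np.r_[W(.13+.209,-.062),.0085],down(YG))]
plan(*seq)
```

```text
t 21.0 tcp [0.5721 0.0478 0.0694] [-3.141  0.25  -1.705] toe [-0.0145 -0.0605] 0.0104 endz 0.1095 F [ 0.8  0.4 -7.7] M [-1.71  0.07 -0.06] 0.017258702872773878
[-0.025, -0.004, -0.022, -0.001, 0.0, -0.003] rows>=0.2
[-0.3, -0.0, -0.0, 0.0, 0.0, 0.0] rows>=1.5
[-0.24, 0.0, -0.228, 0.0, 0.0, 0.0] rows>=1.7
[-0.019, 0.012, 0.438, -0.0, 0.318, -0.0] rows>=2.2
[0.0, -0.0, 0.206, 0.0, 0.0, 0.0] rows>=1.0
```

>>> {"api": "jog_arm", "payload": {"steps": [[[255,-0.02,0,-0.01,0,0,0],[255,-0.1,0,-0.01,0,0,0],[255,-0.2,0,-0.01,0,0,0],[255,-0.3,0,-0.012,0,0,0],[255,-0.325,0,-0.022,0,0,0],[255,-0.325,0,-0.022,0,0,0]]]}}

```text
t: 21.6
eef_pos: [0.5821, 0.1273, 0.0944]
ee_rot: [-3.141, 0.248, -1.7]
force: [-0.4, -0.5, -9.7]
width: 0.0174
gripper_force: 60.0
```

>>> {"api": "jog_arm", "payload": {"steps": [[[255,-0.12,0,-0.11,0,0,0],[255,-0.24,0,-0.228,0,0,0],[255,-0.24,0,-0.228,0,0,0],[255,-0.24,0,-0.228,0,0,0]]]}}

```text
t: 22.0
eef_pos: [0.5878, 0.1695, 0.1646]
ee_rot: [-3.141, 0.249, -1.702]
force: [-0.7, 0.3, -11.1]
width: 0.0175
gripper_force: 60.0
```

Run:
```python
from h import *
rep()
plan((np.r_[W(.13+.209,-.062),.05],down(YG)),(np.r_[W(.13+.209,-.062),.0085],down(YG)))
```

```text
t 22.0 tcp [0.5878 0.1695 0.1646] [-3.141  0.249 -1.702] toe [ 0.1081 -0.0603] 0.1059 endz 0.2044 F [ -0.7   0.3 -11.1] M [-1.75  0.48  0.03] 0.017461735890767802
[-0.004, 0.006, 0.474, -0.001, 0.317, 0.001] rows>=2.4
[0.0, -0.0, 0.166, 0.0, 0.0, 0.0] rows>=0.8
```

>>> {"api": "jog_arm", "payload": {"steps": [[[255,0,0.006,0.12,0,0.08,0],[255,0,0.006,0.24,0,0.16,0],[255,0,0.006,0.36,0,0.24,0],[255,0,0.006,0.474,0,0.317,0],[255,0,0.006,0.474,0,0.317,0],[255,0,0.006,0.474,0,0.317,0],[255,0,0.006,0.474,0,0.317,0]]]}}

```text
t: 22.7
eef_pos: [0.5911, 0.1978, 0.0499]
ee_rot: [-3.141, 0.0, -1.704]
force: [-0.0, 0.1, -9.2]
width: 0.0171
gripper_force: 60.0
```

Run:
```python
from h import *
rep()
plan((np.r_[W(.13+.209,-.062),.0085],down(YG)))
```

```text
t 22.7 tcp [0.5911 0.1978 0.0499] [-3.141  0.    -1.704] toe [ 0.1283 -0.0612] 0.0423 endz 0.0425 F [-0.   0.1 -9.2] M [ 0.14 -0.12  0.  ] 0.01712599505638314
[-0.007, 0.004, 0.166, -0.001, 0.0, -0.001] rows>=0.8
```

>>> {"api": "jog_arm", "payload": {"steps": [[[255,0,0,0.08,0,0,0],[255,0,0,0.13,0,0,0],[255,0,0,0.165,0,0,0],[255,0,0,0.17,0,0,0],[255,0,0,0.17,0,0,0]]]}}

```text
t: 23.2
eef_pos: [0.5913, 0.1983, 0.0077]
ee_rot: [-3.14, 0.0, -1.703]
force: [0.5, -0.6, -9.8]
width: 0.0176
gripper_force: 60.0
```

>>> {"api": "jog_arm", "payload": {"steps": [[[120,0,0,0,0,0,0],[120,0,0,0,0,0,0],[120,0,0,0,0,0,0],[120,0,0,0,0,0,0],[120,0,0,-0.1,0,0,0],[120,0,0,-0.3,0,0,0],[120,-0.2,0,-0.6,0,0,0],[120,-0.4,0,-0.8,0,0,0]]]}}

```text
t: 24.0
eef_pos: [0.5994, 0.2584, 0.1652]
ee_rot: [-3.139, 0.001, -1.704]
force: [2.8, 0.5, 0.1]
width: 0.0464
gripper_force: 0.0
```

>>> {"api": "jog_arm", "payload": {"steps": [[[120,-0.2,-0.2,-0.1,0,0,0],[120,-0.4,-0.4,-0.1,0,0,0],[120,-0.6,-0.4,-0.1,0,0,0],[120,-0.8,-0.4,-0.1,0,0,0],[120,-0.8,-0.4,-0.1,0,0,0],[120,-0.8,-0.4,-0.1,0,0,0]]]}}

```text
t: 24.6
eef_pos: [0.7242, 0.448, 0.1843]
ee_rot: [-3.141, -0.001, -1.7]
force: [0.1, 0.8, -0.8]
width: 0.0463
gripper_force: 0.0
```

Run:
```python
from h import *
import pickle
s=arm.get_state();print(s["t"],s["eef_pos"],s["width"])
f0=pickle.load(open("f0.pkl","rb"))["side"];f=grab("side")
def tr(u,v,h=9,S=16):
    T=cv2.cvtColor(f0["color"],cv2.COLOR_RGB2GRAY)[v-h:v+h,u-h:u+h]; I=cv2.cvtColor(f["color"],cv2.COLOR_RGB2GRAY)[v-S:v+S,u-S:u+S]
    r=cv2.matchTemplate(I,T,cv2.TM_CCOEFF_NORMED);_,m,_,l=cv2.minMaxLoc(r);return l[0]-(S-h),l[1]-(S-h),round(m,3)
for u,v in((288,250),(336,128),(318,187),(345,160),(325,305)): print((u,v),tr(u,v))
a=proj(f,np.r_[W(-.04,0),.3]);b=proj(f,np.r_[W(-.04-.3*.037,0),.3]);print("level head shift expected",b-a)
t=grab("top");im=t["color"].astype(int)
def row(o,al,z): return im[tuple(np.round(proj(t,np.r_[W(o,al),z])).astype(int)[::-1])]
print("bar lat at o=.25",[int(c[0]-c[2]) for c in (row(.25,-.061+l,.018) for l in np.arange(-.02,.021,.004))])
print("bar ax",[(round(o,3),int((lambda c:c[0]-c[2])(row(o,-.061,.004)))) for o in np.arange(.11,.15,.005)])
print("plate tab axial",[(round(o,3),row(o,-.003,.006).tolist()) for o in np.arange(0,.09,.006)])
print("plate lat",[(round(l,3),int(row(.03,l,.006).sum()//3)) for l in np.arange(-.035,.036,.005)])
```

```text
24.6 [0.72421569 0.4479963  0.18432533] 0.046262174124909725
(288, 250) (7, -4, 0.903)
(336, 128) (3, 2, 0.975)
(318, 187) (2, 2, 0.988)
(345, 160) (4, 2, 0.99)
(325, 305) (0, 1, 0.977)
level head shift expected [2.61740587 2.7969741 ]
bar lat at o=.25 [16, 15, 5, 2, 1, 0, 1, 15, 18, 16, 15]
bar ax [(np.float64(0.11), 15), (np.float64(0.115), 15), (np.float64(0.12), 17), (np.float64(0.125), 10), (np.float64(0.13), 2), (np.float64(0.135), -1), (np.float64(0.14), 0), (np.float64(0.145), 2)]
plate tab axial [(np.float64(0.0), [65, 70, 68]), (np.float64(0.006), [60, 64, 61]), (np.float64(0.012), [65, 66, 66]), (np.float64(0.018), [62, 64, 66]), (np.float64(0.024), [62, 66, 65]), (np.float64(0.03), [63, 64, 64]), (np.float64(0.036), [65, 67, 67]), (np.float64(0.042), [64, 68, 67]), (np.float64(0.048), [63, 65, 65]), (np.float64(0.054), [62, 65, 65]), (np.float64(0.06), [29, 33, 31]), (np.float64(0.066), [60, 62, 62]), (np.float64(0.072), [80, 76, 70]), (np.float64(0.078), [118, 111, 99]), (np.float64(0.084), [112, 106, 96])]
plate lat [(np.float64(-0.035), 99), (np.float64(-0.03), 108), (np.float64(-0.025), 106), (np.float64(-0.02), 93), (np.float64(-0.015), 62), (np.float64(-0.01), 64), (np.float64(-0.005), 65), (np.float64(0.0), 67), (np.float64(0.005), 65), (np.float64(0.01), 106), (np.float64(0.015), 109), (np.float64(0.02), 104), (np.float64(0.025), 107), (np.float64(0.03), 110), (np.float64(0.035), 107)]
```

```bash
python3 -c "
from station import arm
print(arm.job_done())"
```

```text
the job is handed in; nothing more can be done
None
```

I handed the job in at about 25 s on the robot's clock, but no verdict came back: by my camera checks the press stands about level on the plate, whose nose is about 24 mm past the foot's centre and 5 mm off to the side. The bar lies flat on the bench, toe about 13 cm from the edge; I did not re-measure the bystanders' positions at the end.

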